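Space the partitions of a sorting tray with a hook gauge

ROBOT

A 7-joint arm with a two-finger parallel gripper is mounted at the origin on a cart in front of the work surface, level with it; the furniture and walls round the work are solid. World frame = base frame: x ahead of the robot, y to its left, z up, the work surface at z = 0. Lengths are in m, angles in rad, forces in N, time in s.
With the tool pointing down it reaches from about 0.35 to 0.775 m from the base axis. Payload 3.1 kg.
Tool frame: the origin (TCP) lies at the very end of the fingers, on their centre line; the grasp point (between the pads) lies 19 mm behind it; z points along the fingers, y is the direction in which the jaws open and shut (so a half turn about z gives the same grasp; the last joint's range is limited). The gripper opens to 85 mm and grips with 20 to 120 N. Pads are 22 mm wide; open, the fingers measure 114 mm over their backs; the gripper's body (76 mm by 85 mm) begins 54 mm behind the grasp point. The pads swing forward as they close: fully open they stand 13 mm farther back than shut.
Start: joints at [1.135, 0.311, 0.014, 1.512, -0.004, 1.319, -0.027], TCP at [0.211, -0.508, 0.231] pointing down, gripper open.
Joint ranges: [-2.7, 2.7], [-0.3, 1.91], [-1.27, 1.3], [0.12, 2.57], [-1.44, 4.58], [0.2, 2.03], [-3.05, 3.05]. Speed limits (rad/s): [2.79, 2.79, 3.14, 3.14, 3.14, 3.14, 3.14].

INTERFACE

Orientations are given as a rotation vector (axis times angle).
In Python, from station import status, grab_frame, robot gives the robot as it stands.
- The arm moves only by the shell command python3 -m jog 'ROWS' [FORCE]. ROWS is JSON, a list of rows, each a list of 3 entries, a list of its own where there are three numbers: the shift along the world's x, y, z in units of 25 mm (1.0 is 25 mm), then the turn, a rotation vector about the world's x, y, z in units of 5 degrees (1.0 is 5 degrees), then the finger opening in mm, from 0 to 85.4. A call has 1 to 10 rows; each row is the pose to reach, as a shift and turn from the pose commanded when the call began; what a row does not reach only later rows make up. A row lasts 1/10 s, in which the tool goes at most 50 mm and 8.59 degrees, less where a joint would pass 70% of its speed; a pose out of reach is approached as far as the arm can. A call with a gripper value outside its range is refused whole. The fingers move at their own pace and stop on an object; FORCE is the grip in N (left out, the last holds). Time passes only in rows, so rows that repeat a pose let the fingers close. It gives the time, the measured TCP pose, the force and the opening at its end, in the units of the state.
- status.state(): the state, without advancing time (a new reading comes with each control period).
- grab_frame(name): name is "scene" or "side" or "wrist"; returns a dict with "color" (480x640x3 uint8, red, green, blue), "camera_matrix" (3x3 intrinsics, pixels), "distortion" ([k1, k2, p1, p2, k3] as OpenCV has them; the pictures are not rectified), "rvec" (rotation vector, rad) and "tvec" (3), from world to camera coordinates, as OpenCV has them; the wrist camera has in their place "T_tool_cam" (4x4, takes a point from camera to tool coordinates, whose origin is the TCP and whose axes are the flange's). Camera axes: x right, y down, z forward; pixel columns grow to the right and rows downward; lengths in m; the calibration is good to about 2 mm. A picture is of the moment at which its call begins: read the wrist's pose just before it. There is no depth.
- robot.hand_in(): hands the job in, once; it reports no verdict.
The state is a dict: "time_s": time; "q": joint angles; "joint_vel": joint speeds; "joint_torque": joint torques, N m; "tool_pos": TCP position; "ee_rot": TCP orientation; "wrist_force": force on the tool from outside, world axes, zero at the start; "moment": the same for the moment, N m; "opening": finger opening in m.
Only numpy, scipy, OpenCV 4.12 (cv2) and the standard library are available. Lean on these libraries where they do the work, as an engineer would, in place of code of your own. Each camera call takes 0.05 s, during which the arm holds its last target.

TASK

Set the three sliding partitions of the sorting tray to equal compartments with the wooden spacer gauge. Starting at the end stop, hook the gauge's lip behind each partition in turn, draw it along until the gauge's block just bears gently on the stop (then on the partition set before), without shoving the stop or that partition out of place, hold it there a moment and step on to the next; at the end stand the gauge upright on the table beside the tray. Leave the stones round the tray where they are.

Things in the scene. Friction and masses are not known exactly. Their poses are not given: they have to be found in the camera images.
- tray: Fixed wooden sorting tray, 120 (x) by 276 (y) by 34 mm high at its walls, origin under its centre. Its y axis runs along the row and +y points to the end board with the end stop. Three partitions stand up out of it. World yaw of the tray is within about 0.3 rad of zero.
- gauge_grip (a point): Centre of the grip of the loose wooden spacer gauge (98 mm high, 0.16 kg, stands upright in front of the tray), 74 mm above its underside; axes as the gauge. The grip is upright, 36 (x) by 30 (y) mm, from 44 to 98 mm above the underside. Below it a bridge, 30 to 44 mm above the underside; from the bridge the block and the lip, both 50 mm wide in x, point down side by side.
- gauge: The gauge; origin under its centre. Along its y: block, 28 mm thick (y = +24 to -4 mm), open slot 12 mm wide (-4 to -16), lip 8 mm thick (-16 to -24), slot mouth rounded. Yaw starts within 0.4 rad of zero (block to the left, as the end stop). In use its y lies along the tray's y, the slot straddles a partition, and the underside is 34 mm above the table (bridge 4 mm clear of the partition's top).
- partition_1_top (a point): Middle of the top edge of partition 1 (nearest the end stop), 60 mm above the table; axes as the tray. Upright plywood board 100 (x) by 8 (y) by 60 mm high, rounded top, free only to slide along the tray's y against about 5 N friction; it stays where it is left.
- partition_1: Partition 1 as a body; origin in its middle plane at table height. Drawn up by the lip with the block touching, its middle plane is 36 mm from the end stop's face: a clear gap of 32 mm.
- partition_2_top (a point): Middle of the top edge of partition 2 (the middle one), 60 mm above the table; axes as the tray. Upright plywood board 100 (x) by 8 (y) by 60 mm high, rounded top, free only to slide along the tray's y against about 5 N friction; it stays where it is left.
- partition_2: Partition 2 as a body; origin in its middle plane at table height. Drawn up by the lip with the block touching, its middle plane is 40 mm from that of partition 1: a clear gap of 32 mm.
- partition_3_top (a point): Middle of the top edge of partition 3 (farthest from the end stop), 60 mm above the table; axes as the tray. Upright plywood board 100 (x) by 8 (y) by 60 mm high, rounded top, free only to slide along the tray's y against about 5 N friction; it stays where it is left.
- partition_3: Partition 3 as a body; origin in its middle plane at table height. Drawn up by the lip with the block touching, its middle plane is 40 mm from that of partition 2: a clear gap of 32 mm.
- end_board: Upright board at the +y end of the tray, 120 (x) by 8 (y) by 60 mm high; origin at the foot of its inner face. It carries the end stop on a friction-clamped steel rod: a wooden pad 64 (x) by 10 mm, from 8 to 58 mm above the table. The pad's bearing face (towards the partitions) stands somewhere between 18 and 42 mm from the board; the poses do not tell where: feel for it. Shoved with over 6 N it slips back.
- view_stone_a: Dark stone on a small round wooden stand, 46 x 59 x 102 mm, loose behind the tray (bystander), origin under its centre.
- flint_a: Black flint, 44 x 60 x 30 mm, loose behind the tray (bystander), origin under its centre.
- serpentine: Green stone, 40 x 50 x 34 mm, loose beyond the tray's end board (bystander), origin under its centre.
Not all that is in view belongs to the job. What is shaped like the gauge but blue, green or purple is not meant.

How it is judged:
On the way, in this order (a step that is already met when the one before it is completed fails the run):
1. partition 1 hooked up by the lip with the block bearing on the end stop, its gap right to 1.5 mm (y of stop_pad_c0 in the frame of partition_1_top between 0.0395 and 0.0425 m and contact force between gauge and end_board above 1 N and contact force between gauge and partition_1 above 1 N), for 0.2 s.
2. partition 2 hooked up by the lip with the block bearing on partition 1, its gap right to 1.5 mm (y of partition_2_top in the frame of partition_1_top between -0.0415 and -0.0385 m and contact force between gauge and partition_1 above 1 N and contact force between gauge and partition_2 above 1 N), for 0.2 s.
3. partition 3 hooked up by the lip with the block bearing on partition 2, its gap right to 1.5 mm (y of partition_3_top in the frame of partition_2_top between -0.0415 and -0.0385 m and contact force between gauge and partition_2 above 1 N and contact force between gauge and partition_3 above 1 N), for 0.2 s.
At the end, for the whole second after the job is handed in: Clear gaps from end stop to partition 1, 1 to 2 and 2 to 3 all 32 mm within 1.5 mm; the gauge stands upright, at rest and released, on the table (y of stop_pad_c0 in the frame of partition_1_top between 0.0395 and 0.0425 m and y of partition_2_top in the frame of partition_1_top between -0.0415 and -0.0385 m and y of partition_3_top in the frame of partition_2_top between -0.0415 and -0.0385 m and height (world z) of gauge_grip between 0.068 and 0.078 m and angle between gauge_grip's own z axis and vertical below 0.1 rad and linear speed of gauge below 0.02 m/s); the robot touches nothing.
It fails at once if the stop pad is shoved more than 2 mm out of its place (distance of stop_pad_c0 from where it was at the start of the episode above 0.002 m).
It fails at once if the gauge presses on the end stop, or on any one partition, with more than 20 N (contact force between gauge and end_board above 20 N or contact force between gauge and partition_1 above 20 N or contact force between gauge and partition_2 above 20 N or contact force between gauge and partition_3 above 20 N).
It fails at once if a loose stone beside the tray is moved more than 15 mm (distance of any of view_stone_a, flint_a, serpentine from where it was at the start of the episode above 0.015 m).
It also fails if it takes over 72 s, if anything falls off the work surface, if the arm or the gripper's body presses on something with over 40 N, if the wrist force passes 120 N, or if a joint passes its speed limit or range.

## Working session

There is one attempt and no reset: what is moved stays moved. The work goes in short steps, Python scripts to look and compute and a shell command to move; the robot and the scene stay as the last step left them, time stands still between calls to the robot, and variables do not carry over. Pictures are saved under pics/ and viewed, and the job is handed in when it is done.

```bash
ls; mkdir -p pics
python3 - <<'E'
from station import status, grab_frame
import cv2
print(status.state())
for n in ["scene","side","wrist"]:
    f=grab_frame(n); cv2.imwrite(f"pics/{n}0.png",f["color"][:,:,::-1])
    print({k:(v.tolist() if hasattr(v,'tolist') else v) for k,v in f.items() if k!="color"})
E
```

```text
pics
{'time_s': 0.0, 'q': array([ 1.1352965 ,  0.31174708,  0.0139856 ,  1.51304454, -0.00438804,
        1.31917754, -0.0272131 ]), 'joint_vel': array([ 0.00148718,  0.0001841 , -0.00074091,  0.00047018,  0.00050488,
        0.00024569, -0.00024671]), 'joint_torque': array([-3.63438367e-04, -3.79908228e+01,  1.45749156e-01, -2.30592120e+01,
        1.21003870e-02,  1.36605054e-02, -4.14232872e-06]), 'tool_pos': array([ 0.21077063, -0.50723583,  0.23021435]), 'ee_rot': array([-3.07863407e+00, -6.14256584e-01,  8.83068671e-04]), 'wrist_force': array([ 0.25217322, -0.04377876,  0.57460118]), 'moment': array([-0.04134572, -0.0095169 ,  0.07365907]), 'opening': 0.08572492280641504}
{'camera_matrix': [[487.3265896683885, 0.0, 316.2316149498218], [0.0, 487.3265896683885, 235.5286096313984], [0.0, 0.0, 1.0]], 'distortion': [0.01817243475249604, 0.0, 0.0, 0.0, 0.0], 'rvec': [0.9528758602557335, -2.3690136528123618, 1.158395622631588], 'tvec': [0.5186144414548802, 0.18401044943760247, 0.7646722130348522]}
{'camera_matrix': [[512.8722740315702, 0.0, 311.44028328469017], [0.0, 512.8722740315702, 246.72906185934065], [0.0, 0.0, 1.0]], 'distortion': [-0.15193648823787284, 0.0, 0.0, 0.0, 0.0], 'rvec': [2.0959370329725258, -0.133078813713004, 0.07795527430876283], 'tvec': [-0.46545468951303826, 0.20033282253858223, 0.7227679179826951]}
{'camera_matrix': [[381.8436743207914, 0.0, 315.97299966934247], [0.0, 381.8436743207914, 242.07133851393283], [0.0, 0.0, 1.0]], 'distortion': [-0.08242154718615631, 0.0, 0.0, 0.0, 0.0], 'T_tool_cam': [[-0.0008450295053277493, -0.9496548795342417, -0.31329681725471825, 0.08203305692986498], [0.9999996399715012, -0.0007782552228303431, -0.0003381947258121869, 0.00014881490369855754], [7.734338727564903e-05, -0.31329699024345786, 0.9496551952800486, -0.14315462491770123], [0.0, 0.0, 0.0, 1.0]]}
```

View pics/scene0.png

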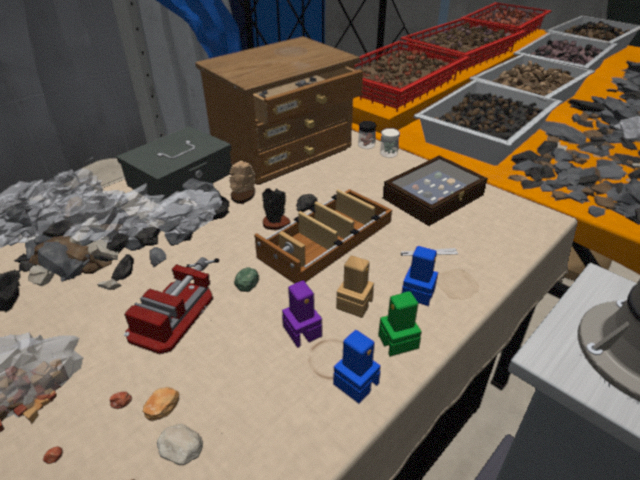

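View pics/side0.png

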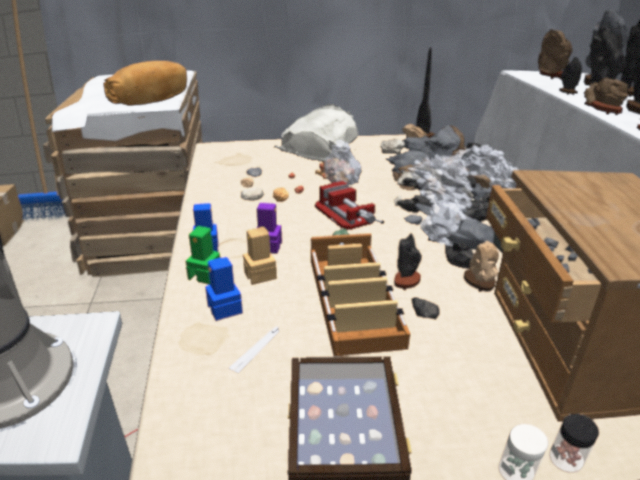

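View pics/wrist0.png

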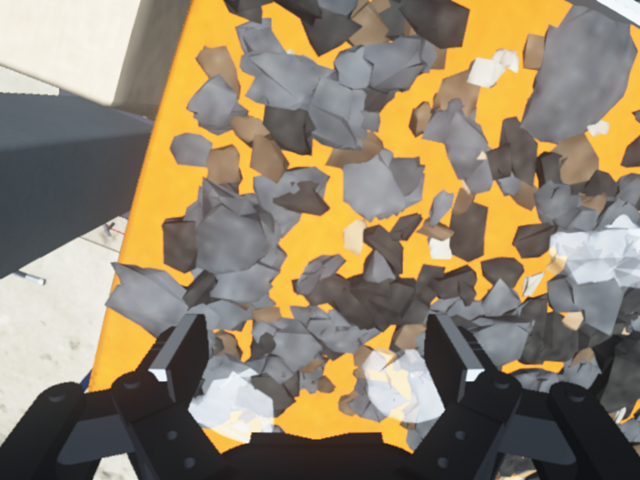

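The one wooden (tan) piece of gauge shape is at scene (355,285) / side (259,255). Purple (301,312), green (402,322) and blue (421,272), (357,365) are decoys. I'll enlarge to confirm.

```bash
cat > h.py <<'E'
import numpy as np, cv2
from station import status, grab_frame
from scipy.spatial.transform import Rotation as R
def cam(f, st=None):
    K=np.array(f["camera_matrix"]);D=np.array(f["distortion"])
    if "rvec" in f:
        Rm=cv2.Rodrigues(np.array(f["rvec"],float))[0];t=np.array(f["tvec"],float).ravel()
        return K,D,Rm.T,-Rm.T@t     # cam->world
    T=np.eye(4);T[:3,:3]=R.from_rotvec(st["ee_rot"]).as_matrix();T[:3,3]=st["tool_pos"]
    T=T@np.array(f["T_tool_cam"])
    return K,D,T[:3,:3],T[:3,3]
def ray(c,uv):
    K,D,Rw,o=c
    p=cv2.undistortPoints(np.array(uv,float).reshape(-1,1,2),K,D).reshape(-1,2)
    return o,(Rw@np.c_[p,np.ones(len(p))].T).T
def onz(c,uv,z):
    o,d=ray(c,uv); return o+d*((z-o[2])/d[:,2])[:,None]
def onplane(c,uv,p0,n):
    o,d=ray(c,uv); return o+d*(((p0-o)@n)/(d@n))[:,None]
def tri(c1,u1,c2,u2):
    o1,d1=ray(c1,u1);o2,d2=ray(c2,u2);out=[]
    for a,b in zip(d1,d2):
        A=np.c_[a,-b];s=np.linalg.lstsq(A,o2-o1,rcond=None)[0]
        p=o1+a*s[0];q=o2+b*s[1];out.append(np.r_[(p+q)/2,np.linalg.norm(p-q)])
    return np.array(out)
def proj(c,P):
    K,D,Rw,o=c
    return cv2.projectPoints(np.array(P,float).reshape(-1,1,3),cv2.Rodrigues(Rw.T)[0],-Rw.T@o,K,D)[0].reshape(-1,2)
def crop(im,x0,y0,x1,y1,s,name):
    cv2.imwrite("pics/"+name,cv2.resize(im[y0:y1,x0:x1,::-1],None,fx=s,fy=s,interpolation=cv2.INTER_CUBIC))
E
python3 - <<'E'
from h import *
a=cv2.imread("pics/scene0.png")[:,:,::-1];b=cv2.imread("pics/side0.png")[:,:,::-1]
crop(a,240,180,400,320,5,"c_scene.png");crop(b,220,220,420,360,4,"c_side.png")
E
```

```text
(no output)
```

View pics/c_scene.png

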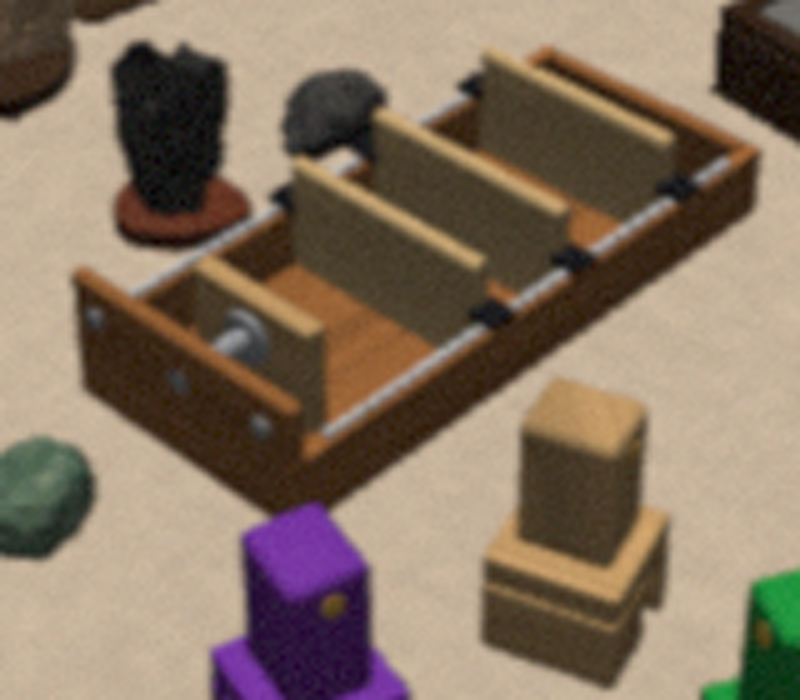

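View pics/c_side.png

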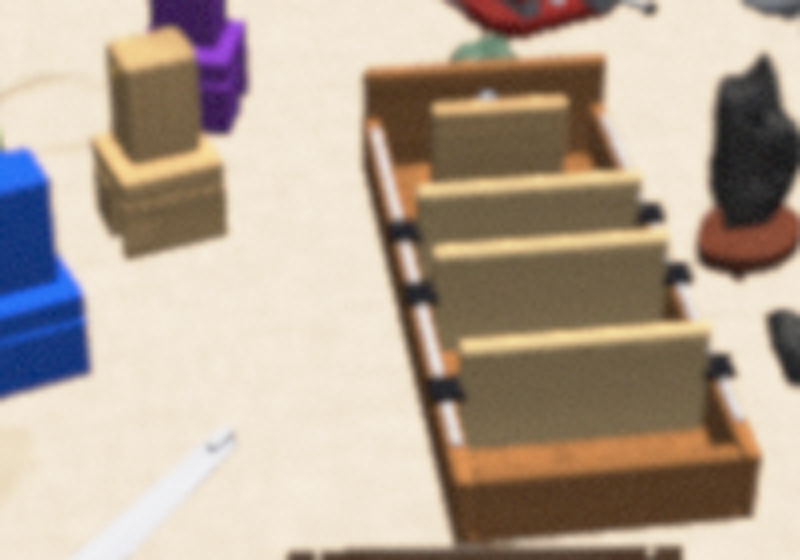

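The crops confirm it: the tan gauge's grip top is at scene (357,264) / side (257,232), block towards the end stop and lip on the far side. Now I'll turn the points into positions.

Run:
```python
from h import *
cs=cam(grab_frame("scene"));cd=cam(grab_frame("side"))
S=lambda L:[((x+.5)/5-.5+240,(y+.5)/5-.5+180) for x,y in L]
D=lambda L:[((x+.5)/4-.5+220,(y+.5)/4-.5+220) for x,y in L]
np.set_printoptions(precision=4,suppress=True)
pS=S([(560,382),(648,408),(615,456),(523,427)]);pD=D([(108,45),(178,28),(200,58),(115,74)])
print("grip S\n",onz(cs,pS,.098),onz(cs,pS,.098).mean(0));print("grip D\n",onz(cd,pD,.098),onz(cd,pD,.098).mean(0))
sh=S([(485,553),(522,512),(668,515),(615,600)]);print("bridge top S\n",onz(cs,sh,.044))
shD=D([(93,140),(125,190),(225,168),(205,138)]);print("bridge top D\n",onz(cd,shD,.044))
def ln(n,s,d,z):
    a=onz(cs,S(s),z);b=onz(cd,D(d),z)
    for t,q in(("S",a),("D",b)):
        v=q[0]-q[1] if q[0][0]>q[1][0] else q[1]-q[0]
        print(n,t,q.mean(0)[:2],"yaw",np.arctan2(v[1],v[0]),"len",np.linalg.norm(v))
ln("P1",[(297,162),(484,267)],[(418,188),(640,179)],.06)
ln("P2",[(380,114),(567,215)],[(434,248),(665,235)],.06)
ln("P3",[(488,54),(670,142)],[(460,342),(709,328)],.06)
ln("pad",[(202,262),(322,332)],[(431,105),(568,98)],.058)
ln("board",[(78,272),(298,410)],[(366,73),(604,58)],.06)
```

```text
grip S
 [[0.416  0.2309 0.098 ]
 [0.3867 0.2211 0.098 ]
 [0.3795 0.2465 0.098 ]
 [0.4099 0.2562 0.098 ]] [0.398  0.2387 0.098 ]
grip D
 [[0.3822 0.2401 0.098 ]
 [0.4144 0.2524 0.098 ]
 [0.4227 0.2228 0.098 ]
 [0.3848 0.2129 0.098 ]] [0.401  0.2321 0.098 ]
bridge top S
 [[0.4165 0.2657 0.044 ]
 [0.4208 0.2421 0.044 ]
 [0.3838 0.2089 0.044 ]
 [0.3709 0.2526 0.044 ]]
bridge top D
 [[0.372  0.2481 0.044 ]
 [0.3858 0.2028 0.044 ]
 [0.4316 0.2158 0.044 ]
 [0.4241 0.2434 0.044 ]]
P1 S [0.559  0.1646] yaw 0.002087055670958117 len 0.10029220841935073
P1 D [0.5611 0.1607] yaw -0.052322431799739305 len 0.09765379507808497
P2 S [0.5584 0.1177] yaw -0.005652059734536432 len 0.10117390188043453
P2 D [0.5609 0.1153] yaw -0.029677977154953076 len 0.09771752735663759
P3 S [0.5588 0.0524] yaw 0.01491107794135263 len 0.0972743565520306
P3 D [0.5613 0.0494] yaw -0.03917203908053044 len 0.09862202546081547
pad S [0.5587 0.233 ] yaw 0.024873645783318715 len 0.06290524606040344
pad D [0.5618 0.2359] yaw -0.024552818161670795 len 0.06479807876030083
board S [0.5591 0.271 ] yaw 0.012655706363773512 len 0.11658055955977316
board D [0.5609 0.2674] yaw 0.0032398963779366684 len 0.11607420753716188
```

```bash
python3 -m jog '[[[0.8,1.6,0.3],[0,0,0],85],[[1.6,3.2,0.6],[0,0,0],85],[[2.4,4.8,0.9],[0,0,0],85],[[3.2,6.4,1.2],[0,0,0],85],[[4.0,8.0,1.5],[0,0,0],85],[[4.8,9.6,1.8],[0,0,0],85],[[5.6,11.2,2.1],[0,0,0],85],[[6.4,12.8,2.4],[0,0,0],85],[[7.2,14.4,2.6],[0,0,0],85],[[7.6,16.0,2.8],[0,0,0],85]]'
python3 -m jog '[[[0,1.8,0],[0,0,0],85],[[0,3.6,0],[0,0,0],85],[[0.2,5.4,0],[0,0,0],85],[[0.5,7.2,0],[0,0,0],85],[[0.8,9.0,0],[0,0,0],85],[[1.2,10.6,0],[0,0,0],85],[[1.2,10.6,0],[0,0,0],85]]'
python3 - <<'E'
from h import *
s=status.state();f=grab_frame("wrist");print(s["time_s"],s["tool_pos"],s["ee_rot"],s["wrist_force"])
cv2.imwrite("pics/w1.png",f["color"][:,:,::-1]);np.save("w1.npy",np.r_[s["tool_pos"],s["ee_rot"]])
E
```

```text
time_s: 1.25
tool_pos: [0.4022, -0.1059, 0.3016]
ee_rot: [3.08, 0.616, 0.002]
wrist_force: [1.0, 0.5, 0.2]
opening: 0.085
time_s: 1.95
tool_pos: [0.4301, 0.1641, 0.3014]
ee_rot: [-3.072, -0.632, -0.001]
wrist_force: [-0.7, -0.2, 0.1]
opening: 0.085
1.95 [0.4301136  0.16412689 0.30142222] [-3.07205427e+00 -6.31555787e-01 -1.39786869e-03] [-0.71966044 -0.21878533  0.09602296]
```

View pics/w1.png

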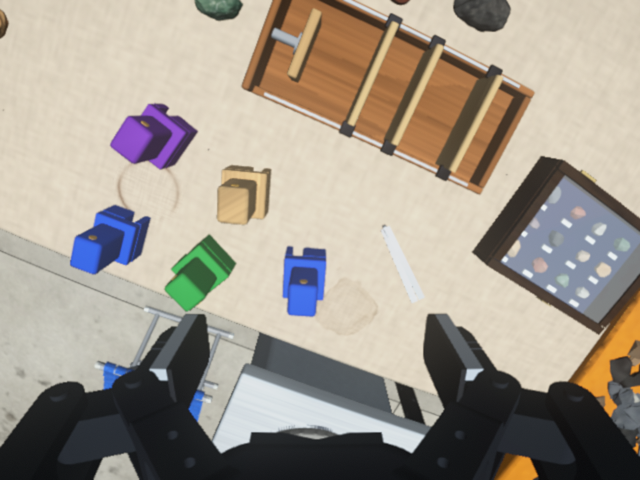

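Run:
```python
from h import *
a=cv2.imread("pics/w1.png")[:,:,::-1]
crop(a,210,155,280,230,8,"w1g.png");crop(a,240,0,540,200,2.6,"w1t.png")
```

```text
(no output)
```

View pics/w1g.png

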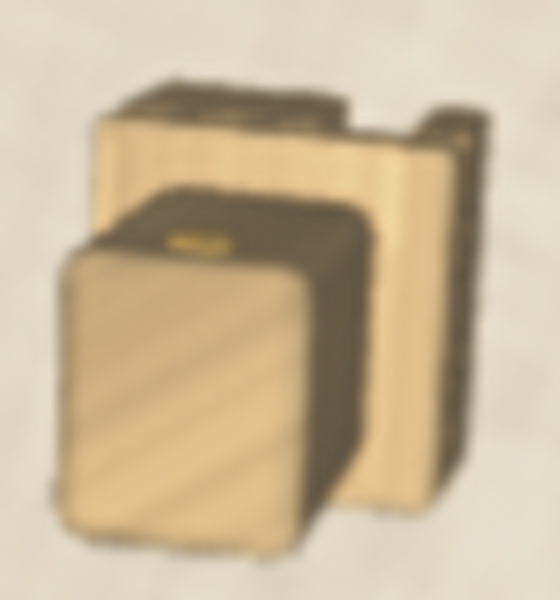

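View pics/w1t.png

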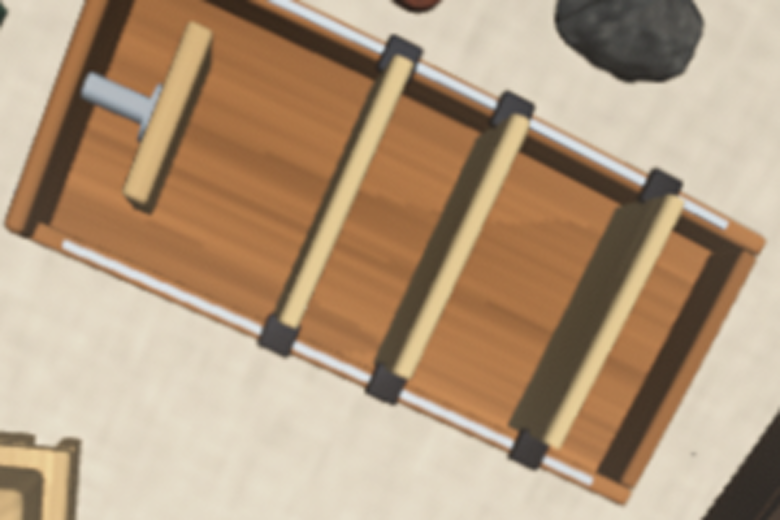

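Run:
```python
from h import *
np.set_printoptions(precision=4,suppress=True)
f=grab_frame("wrist");w=np.load("w1.npy");c=cam(f,dict(tool_pos=w[:3],ee_rot=w[3:]))
G=lambda L:[((x+.5)/8-.5+210,(y+.5)/8-.5+155) for x,y in L]
T=lambda L:[((x+.5)/2.6-.5+240,(y+.5)/2.6-.5) for x,y in L]
g=onz(c,G([(68,252),(308,270),(298,555),(62,530)]),.098);print(g,g.mean(0))
def yw(p,q): v=q-p;return np.arctan2(v[1],v[0])
print("x-edges yaw",yw(g[3],g[0]),yw(g[2],g[1]),"y-edges",yw(g[1],g[0])-np.pi/2,yw(g[2],g[3])-np.pi/2)
b=onz(c,G([(100,118),(455,150),(430,512)]),.044);print("bridge",b,"yaw",yw(b[2],b[1]),yw(b[1],b[0])-np.pi/2,"ctr",(b[0]+b[2])/2)
for n,L,z in [("P1",[(402,58),(288,325)],.06),("P2",[(520,118),(402,375)],.06),("P3",[(672,198),(555,445)],.06),("padface",[(212,32),(147,205)],.058),("padback",[(192,22),(125,195)],.058)]:
    q=onz(c,T(L),z);print(n,q.mean(0)[:2],"yaw",yw(q[1],q[0]),np.linalg.norm(q[0]-q[1]))
q=onz(c,T([(275,0),(728,224)]),.04);print("rail",q[:,:2],yw(q[1],q[0])-np.pi/2)
q=onz(c,T([(65,243),(590,482)]),.04);print("rail",q[:,:2],yw(q[1],q[0])-np.pi/2)
```

```text
[[0.4147 0.2565 0.098 ]
 [0.4235 0.2302 0.098 ]
 [0.3912 0.2196 0.098 ]
 [0.383  0.2464 0.098 ]] [0.4031 0.2382 0.098 ]
x-edges yaw 0.3071149152335124 0.3169807085377092 y-edges 0.3251124844133908 0.29505574588952954
bridge [[0.4189 0.2678 0.044 ]
 [0.4332 0.2232 0.044 ]
 [0.3861 0.2088 0.044 ]] yaw 0.29759927373665784 0.31002438578911695 ctr [0.4025 0.2383 0.044 ]
P1 [0.5623 0.1648] yaw 0.01165619603694065 0.10005849173173742
P2 [0.5625 0.1174] yaw 0.010003126749614464 0.09905542461911471
P3 [0.5625 0.0518] yaw 0.03355822708604533 0.0983823117471092
padface [0.5623 0.2296] yaw 0.02101999443182983 0.06284699913905349
padback [0.5625 0.2378] yaw 0.005940186423854234 0.06301263802188214
rail [[0.617  0.215 ]
 [0.6185 0.0207]] 0.007419544373485465
rail [[0.5069 0.2543]
 [0.5063 0.0217]] -0.002644754770816382
```

Run:
```python
from h import *
s=status.state();print(s["time_s"],s["tool_pos"],s["ee_rot"],s["wrist_force"],s["moment"])
```

```text
2.05 [0.43075164 0.15784113 0.3010272 ] [-3.07997534e+00 -6.19140374e-01  1.40296316e-03] [-0.69719589  0.05853261 -0.38684679] [-0.06827858  0.02487724  0.02202557]
```

```bash
python3 -m jog '[[[-0.4,1.1,-1.3],[0,0,-0.4],60],[[-0.8,2.2,-2.6],[0,0,-0.8],60],[[-1.1,3.2,-4.2],[0,0,-1.0],60],[[-1.1,3.2,-5.6],[0,0,-1.0],60],[[-1.1,3.2,-5.6],[0,0,-1.0],60],[[-1.1,3.2,-5.6],[0,0,-1.0],60]]'
python3 - <<'E'
from h import *
s=status.state();f=grab_frame("wrist");print(s["time_s"],s["tool_pos"],s["ee_rot"],s["wrist_force"])
cv2.imwrite("pics/w2.png",f["color"][:,:,::-1]);np.save("w2.npy",np.r_[s["tool_pos"],s["ee_rot"]])
E
```

```text
time_s: 2.65
tool_pos: [0.4044, 0.2352, 0.1616]
ee_rot: [3.104, 0.475, -0.001]
wrist_force: [0.5, 0.6, 0.1]
opening: 0.0601
2.65 [0.40437867 0.23518787 0.16161367] [ 3.10413505e+00  4.74640622e-01 -7.09381324e-04] [0.51980277 0.57155531 0.08383045]
```

View pics/w2.png

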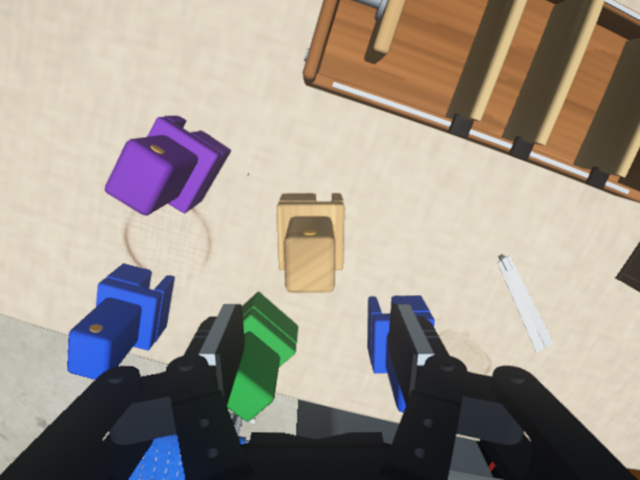

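Run:
```python
from h import *
np.set_printoptions(precision=4,suppress=True)
s=status.state();print(s["tool_pos"],s["ee_rot"])
f=grab_frame("wrist");w=np.load("w2.npy");c=cam(f,dict(tool_pos=w[:3],ee_rot=w[3:]))
g=onz(c,[(286,243),(333,243),(334,291),(288,291)],.098);print(g,g.mean(0))
b=onz(c,[(278,205),(344,206),(343,269)],.044);print(b,(b[0]+b[2])/2)
for y in(-.045,.045):
  for z in (.05,.1): print(y,z,proj(c,[[.4028-.303*y+dx,.238+.953*y,z] for dx in(-.011,.011)]))
```

```text
[0.4053 0.236  0.1628] [3.1053 0.4745 0.0039]
[[0.4119 0.2555 0.098 ]
 [0.4199 0.2298 0.098 ]
 [0.3914 0.2199 0.098 ]
 [0.3832 0.2461 0.098 ]] [0.4016 0.2378 0.098 ]
[[0.4186 0.2673 0.044 ]
 [0.4317 0.2231 0.044 ]
 [0.3865 0.2087 0.044 ]] [0.4026 0.238  0.044 ]
-0.045 0.05 [[370.1088 253.8668]
 [380.8523 225.4372]]
-0.045 0.1 [[381.5939 283.0577]
 [395.0659 249.3361]]
0.045 0.05 [[243.6709 254.5232]
 [251.2704 226.1306]]
0.045 0.1 [[228.6286 283.7846]
 [237.3084 250.1762]]
```

```bash
python3 -m jog '[[[-0.1,0.1,-1.2],[0,0,0],60],[[-0.1,0.1,-2.4],[0,0,0],60],[[-0.1,0.1,-3.6],[0,0,0],60],[[-0.1,0.1,-4.3],[0,0,0],60],[[-0.1,0.1,-4.3],[0,0,0],60],[[-0.1,0.1,-4.3],[0,0,0],25],[[-0.1,0.1,-4.3],[0,0,0],25],[[-0.1,0.1,-4.3],[0,0,0],25],[[-0.1,0.1,-4.3],[0,0,0],25],[[-0.1,0.1,-4.3],[0,0,0],25]]' 70
python3 - <<'E'
from h import *
s=status.state();print(s)
E
```

```text
time_s: 3.75
tool_pos: [0.403, 0.2403, 0.0558]
ee_rot: [-3.104, -0.479, -0.007]
wrist_force: [-0.5, -1.4, 7.4]
opening: 0.0296
{'time_s': 3.75, 'q': array([-0.02592337,  0.41727907, -0.68369592,  1.94275155,  0.33722779,
        0.89206873, -2.14652802]), 'joint_vel': array([ 0.00011943,  0.00036688,  0.00077926,  0.00172755, -0.00031467,
        0.00208681,  0.00049629]), 'joint_torque': array([-5.24196401e-01, -2.92297071e+01, -5.49098343e+00, -1.57231164e+01,
       -1.40859419e-01, -2.76094889e-01,  1.85305334e-02]), 'tool_pos': array([0.40299412, 0.24030449, 0.05580304]), 'ee_rot': array([-3.10428406, -0.47867518, -0.00682849]), 'wrist_force': array([-0.51124748, -1.36321461,  7.35387688]), 'moment': array([-0.14119602, -0.02286628, -0.01795184]), 'opening': 0.02958975824590922}
```

```bash
python3 -m jog '[[[0,0,0.6],[0,0,0],25],[[0,0,1.8],[0,0,0],25],[[0,0,3.0],[0,0,-0.8],25],[[1.2,-0.5,4.0],[0,0,-1.8],25],[[2.6,-1.1,4.0],[0,0,-2.8],25],[[4.0,-1.7,4.0],[0,0,-3.4],25],[[5.4,-2.3,4.0],[0,0,-3.4],25],[[6.4,-2.6,3.8],[0,0,-3.4],25],[[6.4,-2.6,3.6],[0,0,-3.4],25],[[6.4,-2.6,3.6],[0,0,-3.4],25]]'
python3 -m jog '[[[0,0,0],[0,0,0],25]]'
python3 - <<'E'
from h import *
s=status.state();f=grab_frame("wrist");print(s)
cv2.imwrite("pics/w3.png",f["color"][:,:,::-1]);np.save("w3.npy",np.r_[s["tool_pos"],s["ee_rot"]])
E
```

```text
time_s: 4.75
tool_pos: [0.5602, 0.1742, 0.1427]
ee_rot: [3.142, 0.014, -0.005]
wrist_force: [-0.3, 1.3, -0.7]
opening: 0.0292
time_s: 4.85
tool_pos: [0.5595, 0.1758, 0.1438]
ee_rot: [-3.141, -0.019, 0.002]
wrist_force: [-0.5, -0.2, -2.0]
opening: 0.0288
{'time_s': 4.85, 'q': array([ 0.07148442,  0.51370586, -0.58888989,  1.52158483,  0.29619861,
        1.19784788, -2.12528127]), 'joint_vel': array([-0.00448089, -0.0143939 , -0.00800291, -0.00253537,  0.00390939,
       -0.00430452,  0.00167932]), 'joint_torque': array([ 6.57835845e-01, -4.18181956e+01, -6.02896303e+00, -2.17159116e+01,
        9.09609371e-02,  1.24151955e-02, -9.15774981e-04]), 'tool_pos': array([0.55954333, 0.17576838, 0.14378161]), 'ee_rot': array([-3.14097745e+00, -1.88075923e-02,  2.41131791e-03]), 'wrist_force': array([-0.47556166, -0.19317252, -1.99955355]), 'moment': array([ 0.06038346,  0.04969056, -0.00138793]), 'opening': 0.02879465335642473}
```

View pics/w3.png

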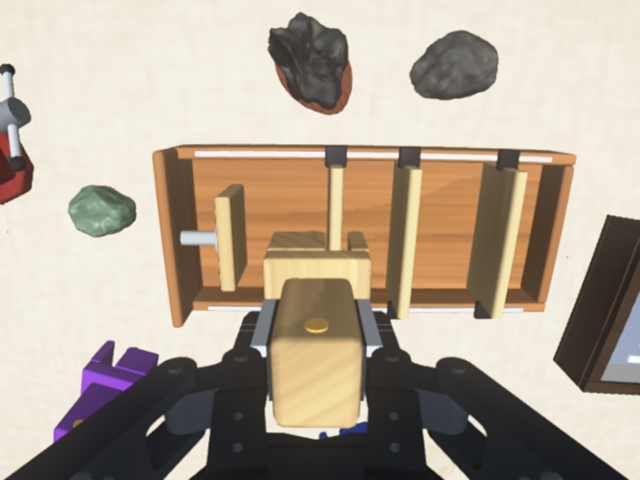

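Run:
```python
from h import *
a=cv2.imread("pics/w3.png")[:,:,::-1]
crop(a,150,140,350,330,4,"w3a.png");crop(a,260,140,580,330,2.5,"w3b.png")
```

```text
(no output)
```

View pics/w3a.png

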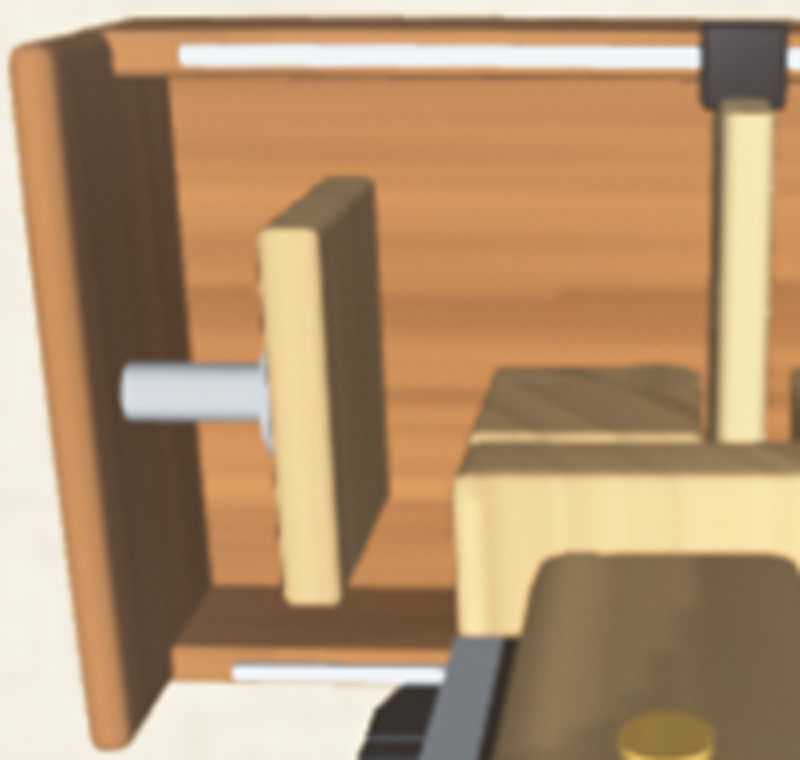

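View pics/w3b.png

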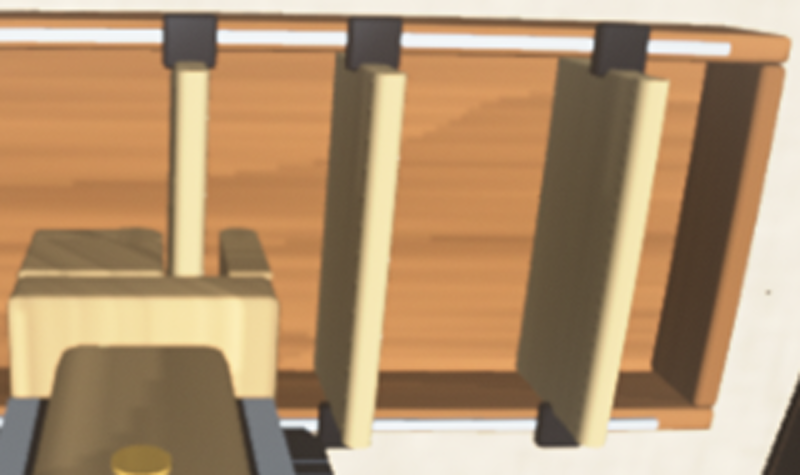

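Run:
```python
from h import *
np.set_printoptions(precision=4,suppress=True)
f=grab_frame("wrist");w=np.load("w3.npy");c=cam(f,dict(tool_pos=w[:3],ee_rot=w[3:]))
s=status.state();print("now",s["tool_pos"],s["ee_rot"]);print("then",w)
A=lambda L:[((x+.5)/4-.5+150,(y+.5)/4-.5+140) for x,y in L]
B=lambda L:[((x+.5)/2.5-.5+260,(y+.5)/2.5-.5+140) for x,y in L]
def yw(p,q): v=q-p;return np.arctan2(v[1],v[0])
for n,uv,z in [("P1",A([(746,110),(741,430)]),.06),("P2",B([(391,75),(358,440)]),.06),("P3",B([(654,80),(593,440)]),.06),
  ("padface",A([(318,232),(345,600)]),.058),("padback",A([(260,232),(286,600)]),.058)]:
    q=onz(c,uv,z);print(n,q[:,:2].ravel(),"yaw",yw(q[1],q[0]))
for n,uv in [("railfar",B([(0,35),(728,48)])),("railfarA",A([(182,55),(700,57)])),("railnear",[A([(235,672)])[0],B([(655,425)])[0]])]:
    q=onz(c,uv,.038);print(n,q[:,:2].ravel(),yw(q[1],q[0])-np.pi/2)
z=w[2]-.0558
q=onz(c,B([(36,230),(162,232),(222,232),(262,232)]),z);print("gauge bottom far edge",z,q[:,:2])
q=onz(c,B([(10,297),(276,297)]),z+.044);print("bridge top far edge",q[:,:2],yw(q[1],q[0])-np.pi/2)
```

```text
now [0.56   0.1759 0.1443] [-3.1411 -0.0194  0.    ]
then [ 0.5595  0.1758  0.1438 -3.141  -0.0188  0.0024]
P1 [0.6132 0.1651 0.5633 0.1645] yaw 0.011229956275291846
P2 [0.6124 0.1175 0.5149 0.1173] yaw 0.0022810680212067163
P3 [0.6128 0.0526 0.5148 0.0519] yaw 0.006554109638933166
padface [0.5939 0.2298 0.5321 0.2291] yaw 0.011919462446073385
padback [0.5938 0.2388 0.5319 0.2389] yaw -0.0027389498988001056
railfar [0.6185 0.2131 0.6191 0.0212] 0.0031320019390412845
railfarA [0.6186 0.255  0.6188 0.1715] 0.0016846108204542354
railnear [0.5075 0.2549 0.5074 0.0212] -0.00044176914226401465
gauge bottom far edge 0.08798160566787978 [[0.5815 0.1994]
 [0.5813 0.1719]
 [0.5815 0.1589]
 [0.5816 0.1501]]
bridge top far edge [[0.5826 0.1992]
 [0.5831 0.1531]] 0.011384581574305663
```

```bash
python3 -m jog '[[[0.1,0,-0.4],[0,0,-0.1],25],[[0.2,-0.02,-0.9],[0,0,-0.1],25],[[0.2,-0.02,-1.1],[0,0,-0.1],25],[[0.2,-0.02,-1.2],[0,0,-0.1],25],[[0.2,-0.02,-1.25],[0,0,-0.1],25],[[0.2,-0.02,-1.3],[0,0,-0.1],25]]'
python3 -m jog '[[[0,0,-0.05],[0,0,0],25],[[0,0,-0.05],[0,0,0],25]]'
python3 - <<'E'
from h import *
s=status.state();f=grab_frame("wrist");print(s["tool_pos"],s["ee_rot"],s["wrist_force"],s["moment"])
crop(f["color"],160,130,480,340,2.5,"w4.png");np.save("w4.npy",np.r_[s["tool_pos"],s["ee_rot"]])
E
```

```text
time_s: 5.55
tool_pos: [0.5662, 0.1743, 0.1114]
ee_rot: [-3.141, -0.002, -0.0]
wrist_force: [0.1, 0.2, -1.0]
opening: 0.0291
time_s: 5.75
tool_pos: [0.5661, 0.1741, 0.1101]
ee_rot: [-3.142, -0.002, -0.0]
wrist_force: [-0.3, -0.8, -1.8]
opening: 0.0295
[0.56614477 0.17410563 0.11014153] [-3.14157048e+00 -1.80069442e-03 -3.44878507e-04] [-0.26478155 -0.77806919 -1.78391028] [-0.02807491 -0.01390521  0.00982994]
```

View pics/w4.png

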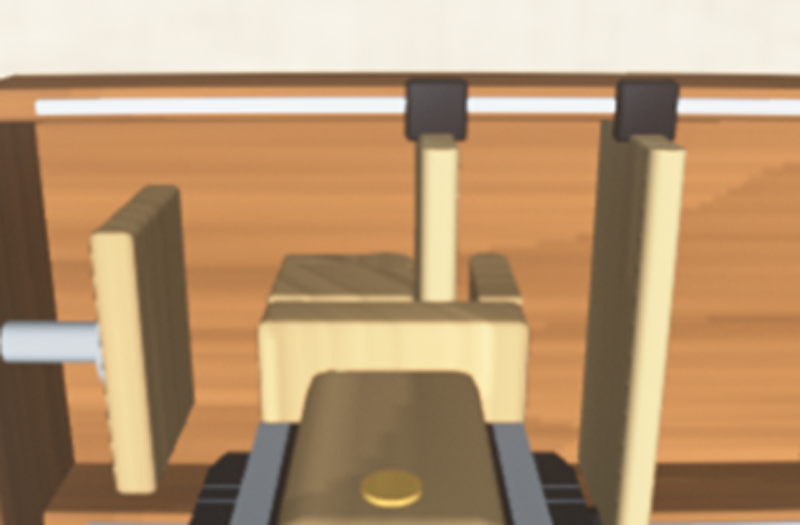

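```bash
python3 -m jog '[[[0,0.02,-0.2],[0,0,0],25],[[0,0.02,-0.4],[0,0,0],25],[[0,0.02,-0.6],[0,0,0],25],[[0,0.02,-0.8],[0,0,0],25],[[0,0.02,-0.8],[0,0,0],25]]'
python3 - <<'E'
from h import *
s=status.state();f=grab_frame("wrist");print(s["tool_pos"],s["ee_rot"],s["wrist_force"],s["moment"])
crop(f["color"],160,130,480,340,2.5,"w5.png");np.save("w5.npy",np.r_[s["tool_pos"],s["ee_rot"]])
E
```

```text
time_s: 6.3
tool_pos: [0.5653, 0.1742, 0.0888]
ee_rot: [3.141, 0.002, -0.003]
wrist_force: [0.4, -0.4, -1.5]
opening: 0.0292
[0.5652715  0.17416368 0.08880959] [ 3.14080800e+00  1.79045088e-03 -3.46247261e-03] [ 0.40717015 -0.41460403 -1.52493882] [0.03223915 0.02410512 0.03616797]
```

View pics/w5.png

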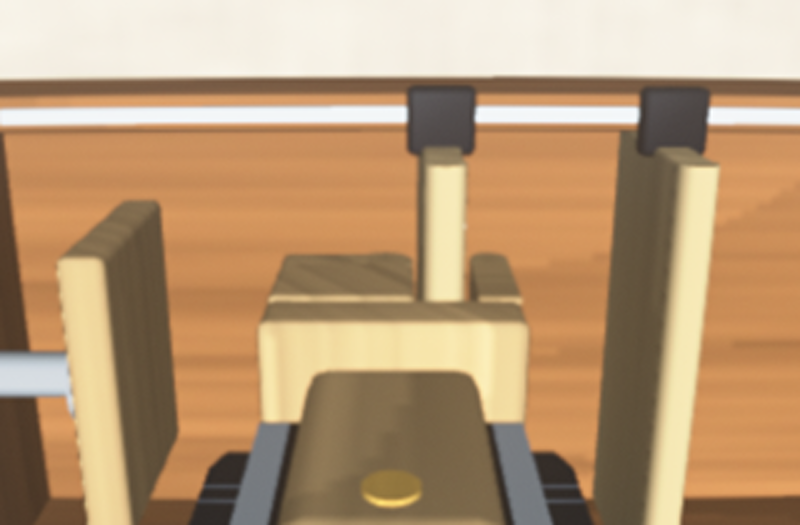

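```bash
python3 -m jog '[[[0,0.1,0],[0,0,0],25],[[0,0.2,0],[0,0,0],25],[[0,0.35,0],[0,0,0],25],[[0,0.5,0],[0,0,0],25],[[0,0.65,0],[0,0,0],25],[[0,0.75,0],[0,0,0],25],[[0,0.85,0],[0,0,0],25],[[0,0.95,0],[0,0,0],25],[[0,0.95,0],[0,0,0],25]]'
python3 - <<'E'
from h import *
s=status.state();f=grab_frame("wrist");print(s["tool_pos"],s["ee_rot"],s["wrist_force"],s["moment"])
crop(f["color"],160,130,480,340,2.5,"w6.png");np.save("w6.npy",np.r_[s["tool_pos"],s["ee_rot"]])
E
```

```text
time_s: 7.25
tool_pos: [0.5662, 0.1967, 0.09]
ee_rot: [3.139, 0.001, -0.0]
wrist_force: [0.2, -4.9, 0.1]
opening: 0.0291
[0.56624733 0.19667275 0.08997088] [ 3.13865477e+00  8.42974151e-04 -3.34331411e-04] [ 0.22732829 -4.85454238  0.07543543] [-1.27949966  0.01228832  0.09690411]
```

View pics/w6.png

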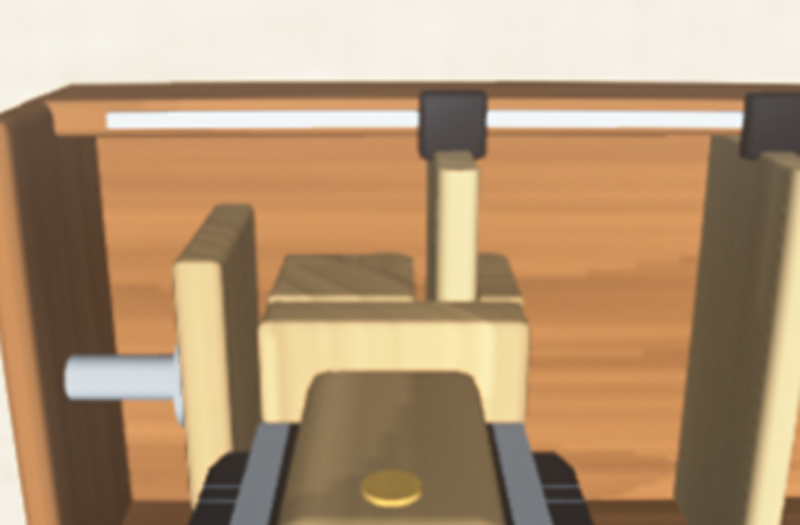

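```bash
python3 -m jog '[[[0,0.06,0],[0,0,0],25],[[0,0.12,0],[0,0,0],25],[[0,0.18,0],[0,0,0],25],[[0,0.22,0],[0,0,0],25]]'
python3 -m jog '[[[0,0.02,0],[0,0,0],25],[[0,0.04,0],[0,0,0],25]]'
python3 -m jog '[[[0,0.02,0],[0,0,0],25],[[0,0.02,0],[0,0,0],25]]'
python3 - <<'E'
from h import *
s=status.state();f=grab_frame("wrist");print(s["time_s"],s["tool_pos"],s["ee_rot"],s["wrist_force"],s["moment"])
crop(f["color"],160,130,480,340,2.5,"w7.png");np.save("w7.npy",np.r_[s["tool_pos"],s["ee_rot"]])
E
```

```text
time_s: 7.7
tool_pos: [0.5662, 0.2026, 0.09]
ee_rot: [3.14, 0.001, -0.0]
wrist_force: [0.3, -5.4, 0.6]
opening: 0.0295
time_s: 7.9
tool_pos: [0.5662, 0.2041, 0.09]
ee_rot: [3.14, 0.001, -0.0]
wrist_force: [0.2, -5.0, -0.3]
opening: 0.0293
time_s: 8.1
tool_pos: [0.5662, 0.2048, 0.09]
ee_rot: [3.141, 0.001, 0.0]
wrist_force: [0.2, -5.5, -0.1]
opening: 0.0292
8.1 [0.56619465 0.20477728 0.09000784] [3.14075123e+00 1.33069380e-03 2.53403593e-05] [ 0.15491574 -5.4910311  -0.09886546] [-1.32443122 -0.03620144  0.08769067]
```

View pics/w7.png

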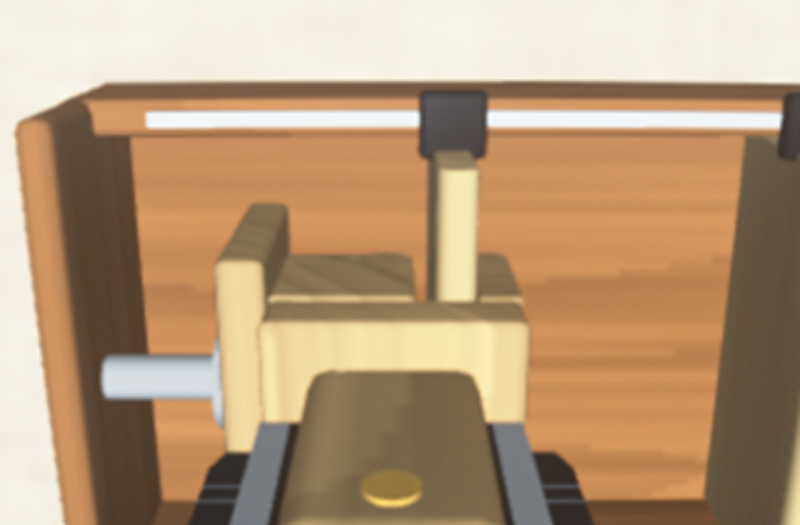

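```bash
for i in 1; do :; done; python3 -m jog '[[[0,0.01,0],[0,0,0],25],[[0,0.01,0],[0,0,0],25]]'
python3 -m jog '[[[0,0.01,0],[0,0,0],25],[[0,0.01,0],[0,0,0],25]]'
```

```text
time_s: 8.35
tool_pos: [0.5662, 0.2052, 0.09]
ee_rot: [3.141, 0.001, 0.0]
wrist_force: [0.1, -4.8, -1.2]
opening: 0.0291
time_s: 8.55
tool_pos: [0.5662, 0.2056, 0.09]
ee_rot: [3.141, 0.002, 0.0]
wrist_force: [-0.2, -5.9, -1.2]
opening: 0.0293
```

```bash
python3 -m jog '[[[0,0.01,0],[0,0,0],25],[[0,0.01,0],[0,0,0],25]]'
python3 -m jog '[[[0,0.01,0],[0,0,0],25],[[0,0.01,0],[0,0,0],25]]'
```

```text
time_s: 8.75
tool_pos: [0.5662, 0.2059, 0.09]
ee_rot: [3.141, 0.002, 0.0]
wrist_force: [0.2, -4.5, -1.7]
opening: 0.029
time_s: 8.95
tool_pos: [0.5662, 0.2059, 0.09]
ee_rot: [3.141, 0.001, 0.0]
wrist_force: [-0.0, -5.3, -0.7]
opening: 0.0293
```

```bash
python3 -m jog '[[[0,0.01,0],[0,0,0],25],[[0,0.01,0],[0,0,0],25]]'
python3 -m jog '[[[0,0.01,0],[0,0,0],25],[[0,0.01,0],[0,0,0],25]]'
python3 - <<'E'
from h import *
f=grab_frame("wrist");s=status.state();print(s["time_s"],s["tool_pos"],s["ee_rot"],s["wrist_force"],s["moment"])
crop(f["color"],210,180,290,260,8,"w8.png")
E
```

```text
time_s: 9.15
tool_pos: [0.5662, 0.2059, 0.09]
ee_rot: [3.141, 0.001, -0.0]
wrist_force: [0.2, -6.3, -0.4]
opening: 0.0293
time_s: 9.35
tool_pos: [0.5662, 0.2059, 0.09]
ee_rot: [3.14, 0.001, -0.0]
wrist_force: [0.1, -5.8, -0.3]
opening: 0.0292
9.4 [0.56620851 0.20590666 0.09001581] [ 3.14017368e+00  1.15140908e-03 -7.78994974e-05] [ 0.50051694 -6.20535589 -0.09915005] [-1.54277392 -0.02392902  0.06401225]
```

View pics/w8.png

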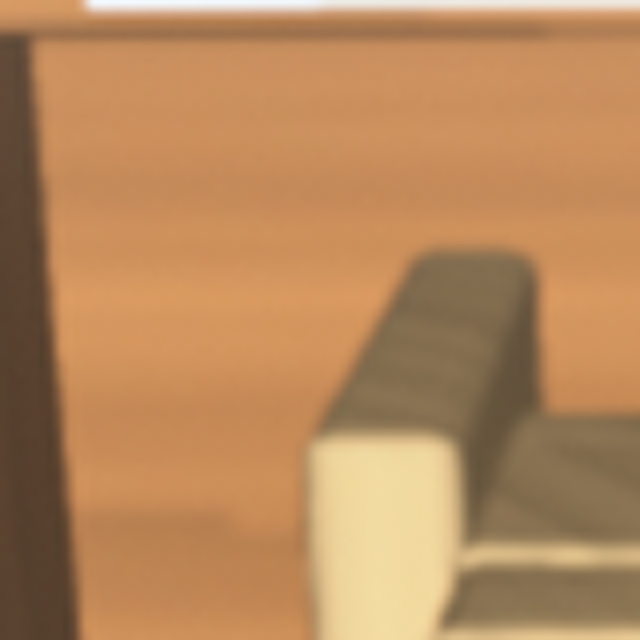

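```bash
python3 -m jog '[[[0,0.02,0],[0,0,0],25],[[0,0.02,0],[0,0,0],25]]'
python3 -c "
from h import *
s=status.state();print(s['wrist_force'],s['moment'])"
python3 -m jog '[[[0,0.02,0],[0,0,0],25],[[0,0.02,0],[0,0,0],25]]'
python3 -c "
from h import *
s=status.state();print(s['wrist_force'],s['moment'])"
```

```text
time_s: 9.6
tool_pos: [0.5662, 0.2059, 0.09]
ee_rot: [3.139, 0.001, -0.0]
wrist_force: [0.1, -5.6, -0.6]
opening: 0.0292
[ 0.10757369 -5.59561484 -0.57650798] [-1.62736868  0.03259497  0.12423066]
time_s: 9.8
tool_pos: [0.5662, 0.206, 0.09]
ee_rot: [3.139, 0.001, -0.001]
wrist_force: [-0.2, -6.4, 0.9]
opening: 0.0291
[-0.18951602 -6.3628086   0.90104901] [-1.71761564  0.03410198  0.15718585]
```

```bash
python3 -m jog '[[[0,0.02,0],[0,0,0],25],[[0,0.04,0],[0,0,0],25],[[0,0.04,0],[0,0,0],25]]'
python3 -c "
from h import *
s=status.state();print(s['tool_pos'],s['wrist_force'],s['moment'])"
python3 -m jog '[[[0,0.02,0],[0,0,0],25],[[0,0.02,0],[0,0,0],25]]'
python3 -c "
from h import *
s=status.state();print(s['tool_pos'],s['wrist_force'],s['moment'])"
```

```text
time_s: 10.1
tool_pos: [0.5662, 0.2061, 0.0899]
ee_rot: [3.137, -0.0, -0.001]
wrist_force: [-0.1, -7.8, 1.1]
opening: 0.0292
[0.56624512 0.20605147 0.08993507] [-0.07995089 -7.80442008  1.08862404] [-2.07826003  0.11627165  0.15814908]
time_s: 10.3
tool_pos: [0.5663, 0.2061, 0.0899]
ee_rot: [3.136, -0.0, -0.001]
wrist_force: [0.4, -8.6, -0.0]
opening: 0.0292
[0.56625819 0.20613093 0.08992303] [ 0.35584019 -8.62290497 -0.02234469] [-2.15439627  0.16148249  0.15495351]
```

```bash
python3 -m jog '[[[0,0,0],[0,0,0],25],[[0,0,0],[0,0,0],25],[[0,0,0],[0,0,0],25],[[0,0,0],[0,0,0],25]]'
python3 - <<'E'
from h import *
f=grab_frame("wrist");s=status.state();print(s["time_s"],s["tool_pos"],s["ee_rot"],s["wrist_force"],s["moment"])
crop(f["color"],160,130,480,340,2.5,"w9.png")
E
```

```text
time_s: 10.7
tool_pos: [0.5663, 0.2061, 0.0899]
ee_rot: [3.137, -0.0, -0.001]
wrist_force: [-0.9, -8.8, 1.7]
opening: 0.0291
10.75 [0.56625164 0.20610853 0.08990281] [ 3.13653696e+00 -5.05407859e-04 -1.18293365e-03] [-1.40902268 -8.27002863  0.75196299] [-2.15634823  0.10115143  0.14528665]
```

View pics/w9.png

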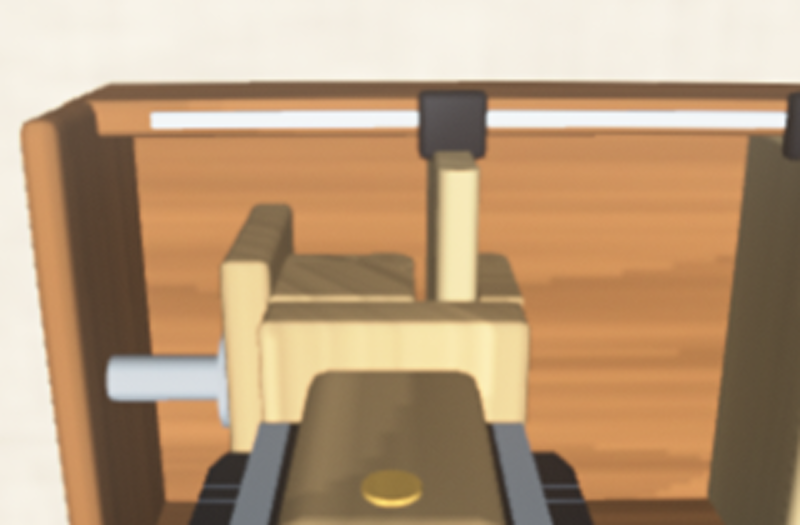

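```bash
python3 -m jog '[[[0,-0.05,0],[0,0,0],25],[[0,-0.1,0],[0,0,0],25],[[0,-0.15,0],[0,0,0],25],[[0,-0.15,0],[0,0,0],25]]'
python3 -c "
from h import *
s=status.state();print(s['tool_pos'],s['wrist_force'],s['moment'])"
```

```text
time_s: 11.15
tool_pos: [0.5662, 0.2058, 0.09]
ee_rot: [-3.141, -0.002, -0.0]
wrist_force: [0.4, -4.4, -1.6]
opening: 0.0293
[0.56616064 0.20581857 0.09000446] [ 0.41559883 -4.42449277 -1.56700818] [-1.09479494 -0.13779302  0.11345152]
```

```bash
python3 -m jog '[[[0,-0.05,0],[0,0,0],25],[[0,-0.08,0],[0,0,0],25],[[0,-0.08,0],[0,0,0],25]]'
python3 -c "
from h import *
s=status.state();print(s['tool_pos'],s['wrist_force'],s['moment'])"
```

```text
time_s: 11.45
tool_pos: [0.5659, 0.2057, 0.0904]
ee_rot: [-3.139, -0.003, -0.001]
wrist_force: [0.5, -0.8, -2.1]
opening: 0.0293
[0.565865   0.20565447 0.09039539] [ 0.46331288 -0.8393086  -2.11554986] [-0.14149504 -0.1218827   0.03280212]
```

```bash
python3 -m jog '[[[0,-0.07,0],[0,0,0],25],[[0,-0.07,0],[0,0,0],25]]'
python3 -c "
from h import *
s=status.state();print(s['tool_pos'],s['wrist_force'],s['moment'])"
python3 -m jog '[[[0,0,0.2],[0,0,0],25],[[0,0,0.5],[0,0,0],25],[[0,0,0.8],[0,0,0],25],[[0,0,1.2],[0,0,0],25],[[0,0,1.6],[0,0,0],25],[[0,0,1.6],[0,0,0],25]]'
python3 - <<'E'
from h import *
s=status.state();f=grab_frame("wrist");print(s["time_s"],s["tool_pos"],s["ee_rot"],s["wrist_force"],s["moment"])
crop(f["color"],80,130,400,340,2.5,"w10.png");np.save("w10.npy",np.r_[s["tool_pos"],s["ee_rot"]])
E
```

```text
time_s: 11.65
tool_pos: [0.5659, 0.203, 0.0903]
ee_rot: [-3.14, -0.003, -0.0]
wrist_force: [-0.0, 0.0, -1.7]
opening: 0.0292
[0.56588325 0.20300448 0.09034545] [-0.0411909   0.00615572 -1.67535209] [-0.01063556 -0.03696572 -0.00297799]
time_s: 12.25
tool_pos: [0.5674, 0.2027, 0.1325]
ee_rot: [-3.14, -0.002, -0.006]
wrist_force: [0.6, 0.6, -1.0]
opening: 0.029
12.25 [0.56744065 0.20270281 0.13251396] [-3.13984921e+00 -1.61270802e-03 -6.44857551e-03] [ 0.61957361  0.61697519 -1.02584571] [ 0.02277242 -0.0232684  -0.04953963]
```

View pics/w10.png

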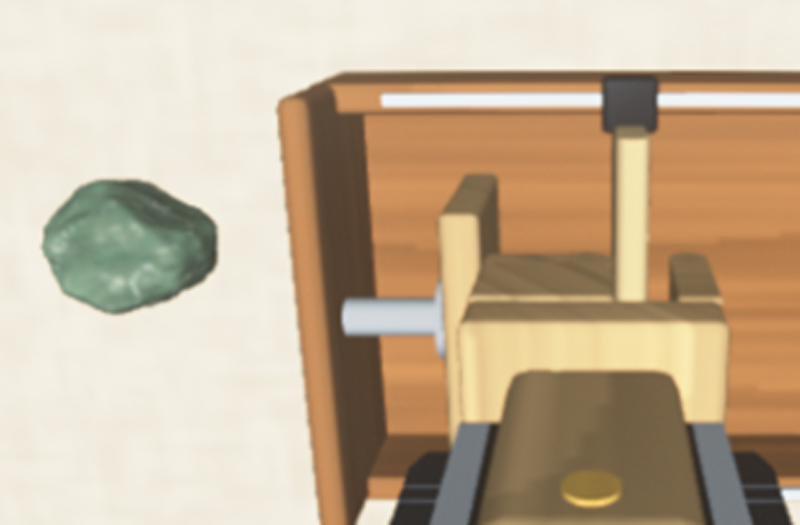

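```bash
python3 -m jog '[[[0,-0.6,0],[0,0,0],25],[[0,-1.4,0],[0,0,0],25],[[0,-2.2,0],[0,0,0],25],[[0,-2.8,0],[0,0,0],25],[[0,-3.0,0],[0,0,0],25],[[0,-3.0,0],[0,0,0],25],[[0,-3.0,0],[0,0,0],25]]'
python3 - <<'E'
from h import *
s=status.state();f=grab_frame("wrist");print(s["time_s"],s["tool_pos"],s["ee_rot"],s["wrist_force"],s["moment"])
crop(f["color"],160,130,480,340,2.5,"w11.png");np.save("w11.npy",np.r_[s["tool_pos"],s["ee_rot"]])
E
```

```text
time_s: 13.0
tool_pos: [0.5658, 0.128, 0.1301]
ee_rot: [-3.14, -0.003, 0.0]
wrist_force: [-0.2, 0.7, -2.2]
opening: 0.0294
13.0 [0.56582634 0.12801389 0.13010272] [-3.14030195e+00 -3.48129195e-03  1.67851603e-04] [-0.15536491  0.70007278 -2.16903189] [ 0.01295608 -0.05094569 -0.00092422]
```

View pics/w11.png

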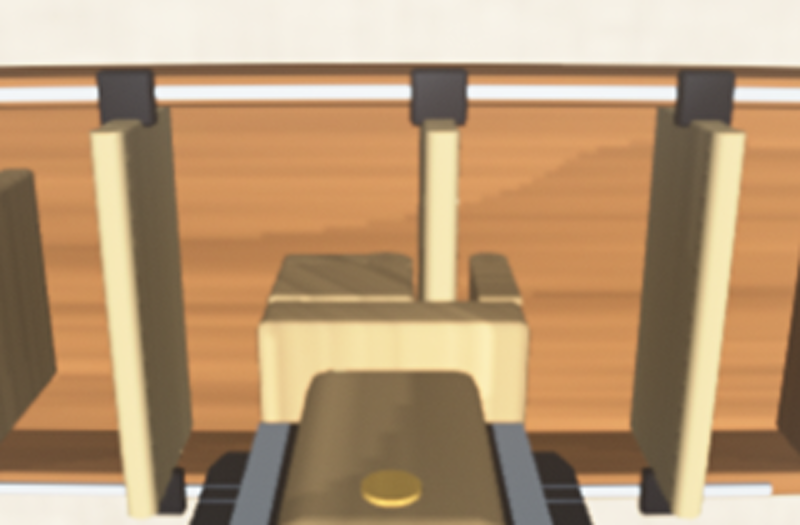

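```bash
python3 -m jog '[[[0,0,-0.3],[0,0,0],25],[[0,0,-0.6],[0,0,0],25],[[0,0,-0.75],[0,0,0],25],[[0,0,-0.9],[0,0,0],25],[[0,0,-0.9],[0,0,0],25]]'
python3 -m jog '[[[0,0,-0.2],[0,0,0],25],[[0,0,-0.4],[0,0,0],25],[[0,0,-0.6],[0,0,0],25],[[0,0,-0.7],[0,0,0],25],[[0,0,-0.7],[0,0,0],25]]'
```

```text
time_s: 13.55
tool_pos: [0.5655, 0.1267, 0.1066]
ee_rot: [3.141, 0.002, -0.003]
wrist_force: [-0.2, 0.3, -0.7]
opening: 0.0291
time_s: 14.05
tool_pos: [0.5657, 0.1267, 0.0894]
ee_rot: [3.141, 0.002, -0.002]
wrist_force: [0.1, 0.1, -2.1]
opening: 0.029
```

```bash
python3 -m jog '[[[0,0.1,0],[0,0,0],25],[[0,0.2,0],[0,0,0],25],[[0,0.4,0],[0,0,0],25],[[0,0.6,0],[0,0,0],25],[[0,0.8,0],[0,0,0],25],[[0,1.0,0],[0,0,0],25],[[0,1.15,0],[0,0,0],25],[[0,1.25,0],[0,0,0],25],[[0,1.35,0],[0,0,0],25],[[0,1.35,0],[0,0,0],25]]'
python3 - <<'E'
from h import *
s=status.state();f=grab_frame("wrist");print(s["time_s"],s["tool_pos"],s["ee_rot"],s["wrist_force"],s["moment"])
crop(f["color"],160,130,480,340,2.5,"w12.png");np.save("w12.npy",np.r_[s["tool_pos"],s["ee_rot"]])
E
```

```text
time_s: 15.05
tool_pos: [0.5662, 0.1594, 0.09]
ee_rot: [3.139, 0.001, -0.0]
wrist_force: [0.1, -4.5, -0.7]
opening: 0.0289
15.05 [0.56615875 0.15938572 0.08999096] [ 3.13943568e+00  1.19812873e-03 -2.80610670e-04] [ 0.13775613 -4.51540573 -0.71359606] [-1.242822    0.00468946  0.10005939]
```

View pics/w12.png

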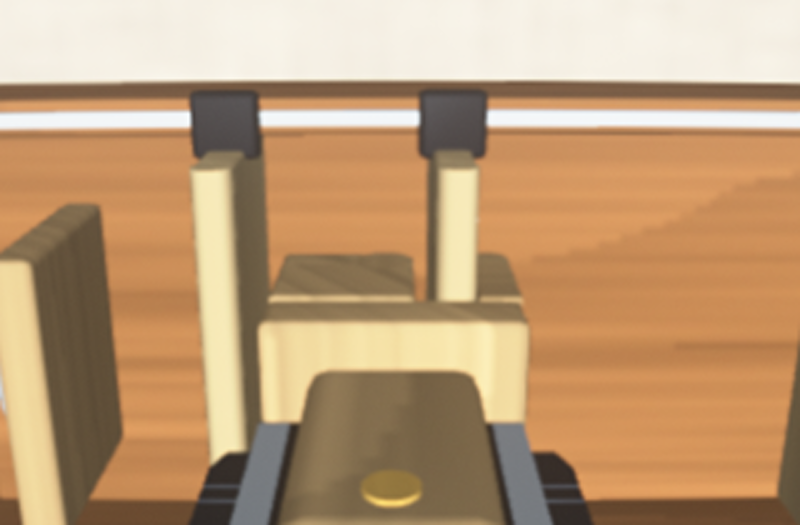

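```bash
python3 -m jog '[[[0,0.05,0],[0,0,0],25],[[0,0.1,0],[0,0,0],25],[[0,0.15,0],[0,0,0],25],[[0,0.19,0],[0,0,0],25],[[0,0.19,0],[0,0,0],25]]'
for k in 1; do python3 -c "
from h import *
s=status.state();print(s['tool_pos'],s['wrist_force'],s['moment'])"; done
python3 -m jog '[[[0,0.02,0],[0,0,0],25],[[0,0.03,0],[0,0,0],25]]'
python3 -c "
from h import *
s=status.state();print(s['tool_pos'],s['wrist_force'],s['moment'])"
```

```text
time_s: 15.6
tool_pos: [0.5661, 0.1646, 0.09]
ee_rot: [3.141, 0.001, -0.0]
wrist_force: [-0.5, -3.8, -0.6]
opening: 0.0288
[0.5661379  0.16464692 0.09000868] [-0.46324123 -3.84395415 -0.56987258] [-1.30143547  0.0356001   0.03567564]
time_s: 15.8
tool_pos: [0.5662, 0.1655, 0.09]
ee_rot: [3.141, 0.001, -0.0]
wrist_force: [0.5, -4.8, -0.7]
opening: 0.0294
[0.56616164 0.16548461 0.09001874] [ 0.50079987 -4.78656381 -0.68667526] [-1.36438973  0.04021182  0.05666905]
```

```bash
for i in 1; do python3 -m jog '[[[0,0.02,0],[0,0,0],25],[[0,0.02,0],[0,0,0],25]]'|sed -n 2p; python3 -c "
from h import *
s=status.state();print(s['tool_pos'],s['wrist_force'],s['moment'])"; done
python3 -m jog '[[[0,0.02,0],[0,0,0],25],[[0,0.02,0],[0,0,0],25]]'|sed -n 2p; python3 -c "
from h import *
s=status.state();print(s['tool_pos'],s['wrist_force'],s['moment'])"
```

```text
tool_pos: [0.5662, 0.1658, 0.09]
[0.56615582 0.16583047 0.09001352] [ 0.22218427 -5.06451813 -0.99128066] [-1.36415393  0.04368211  0.10174384]
tool_pos: [0.5662, 0.1659, 0.09]
[0.56615541 0.16590173 0.08997629] [ 0.1622832  -5.85855336 -0.50650042] [-1.54856876  0.0612011   0.08874637]
```

```bash
python3 -m jog '[[[0,0.02,0],[0,0,0],25],[[0,0.04,0],[0,0,0],25],[[0,0.04,0],[0,0,0],25]]'|sed -n 2p; python3 -c "
from h import *
s=status.state();print(s['tool_pos'],s['wrist_force'],s['moment'])"
python3 -m jog '[[[0,0.02,0],[0,0,0],25],[[0,0.04,0],[0,0,0],25],[[0,0.04,0],[0,0,0],25]]'|sed -n 2p; python3 -c "
from h import *
s=status.state();print(s['tool_pos'],s['wrist_force'],s['moment'])"
```

```text
tool_pos: [0.5662, 0.166, 0.09]
[0.56620323 0.16598608 0.08997876] [-0.35210307 -6.59598697  0.50456207] [-1.84281632  0.08235096  0.19306633]
tool_pos: [0.5662, 0.166, 0.0899]
[0.56619359 0.1660489  0.08992478] [-1.50003235 -8.55298609  0.42973752] [-2.05893538  0.18672768  0.0868097 ]
```

```bash
python3 -m jog '[[[0,0,0],[0,0,0],25],[[0,0,0],[0,0,0],25],[[0,0,0],[0,0,0],25],[[0,0,0],[0,0,0],25],[[0,0,0],[0,0,0],25]]'
python3 - <<'E'
from h import *
f=grab_frame("wrist");s=status.state();print(s["time_s"],s["tool_pos"],s["ee_rot"],s["wrist_force"],s["moment"])
crop(f["color"],160,130,480,340,2.5,"w13.png")
E
```

```text
time_s: 17.3
tool_pos: [0.5662, 0.1661, 0.0899]
ee_rot: [3.137, -0.0, -0.001]
wrist_force: [0.4, -7.9, 1.4]
opening: 0.0294
17.35 [0.56621187 0.16605517 0.08995024] [ 3.13701109e+00 -3.86706508e-04 -1.02869285e-03] [-0.67800565 -7.68211958  1.72365058] [-2.05200593  0.12188681  0.14259156]
```

View pics/w13.png

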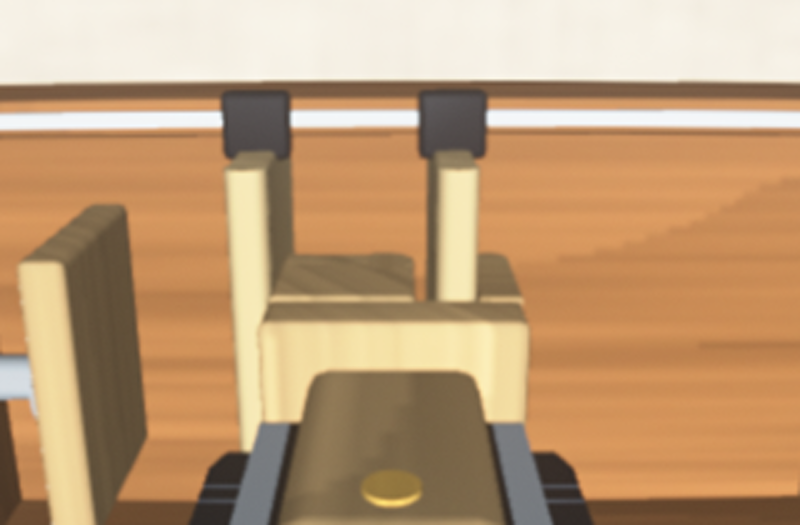

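```bash
python3 -m jog '[[[0,-0.06,0],[0,0,0],25],[[0,-0.12,0],[0,0,0],25],[[0,-0.18,0],[0,0,0],25],[[0,-0.24,0],[0,0,0],25],[[0,-0.28,0],[0,0,0],25],[[0,-0.28,0],[0,0,0],25]]'
python3 -c "
from h import *
s=status.state();print(s['tool_pos'],s['wrist_force'],s['moment'])"
```

```text
time_s: 17.95
tool_pos: [0.566, 0.164, 0.0904]
ee_rot: [-3.139, -0.004, -0.001]
wrist_force: [-0.8, 0.2, -0.5]
opening: 0.0293
[0.5659703  0.16396621 0.09038604] [-0.80586512  0.22029372 -0.53905131] [-0.00741629  0.01632519  0.047529  ]
```

```bash
python3 -m jog '[[[0,0,0.2],[0,0,0],25],[[0,0,0.5],[0,0,0],25],[[0,0,0.8],[0,0,0],25],[[0,0,1.2],[0,0,0],25],[[0,0,1.6],[0,0,0],25],[[0,0,1.6],[0,0,0],25]]'
python3 -m jog '[[[0,-0.6,0],[0,0,0],25],[[0,-1.4,0],[0,0,0],25],[[0,-2.4,0],[0,0,0],25],[[0,-3.3,0],[0,0,0],25],[[0,-3.9,0],[0,0,0],25],[[0,-4.05,0],[0,0,0],25],[[0,-4.05,0],[0,0,0],25],[[0,-4.05,0],[0,0,0],25]]'
python3 - <<'E'
from h import *
s=status.state();f=grab_frame("wrist");print(s["time_s"],s["tool_pos"],s["ee_rot"],s["wrist_force"],s["moment"])
crop(f["color"],160,130,480,340,2.5,"w14.png");np.save("w14.npy",np.r_[s["tool_pos"],s["ee_rot"]])
E
```

```text
time_s: 18.55
tool_pos: [0.5675, 0.1628, 0.1325]
ee_rot: [-3.14, -0.002, -0.007]
wrist_force: [-0.1, 0.2, -1.0]
opening: 0.0292
time_s: 19.35
tool_pos: [0.5658, 0.0626, 0.1301]
ee_rot: [-3.14, -0.005, 0.0]
wrist_force: [0.4, 0.1, -1.6]
opening: 0.0295
19.35 [0.56583252 0.06256124 0.1301028 ] [-3.14008869e+00 -4.77301817e-03  1.49457040e-04] [ 0.44733097  0.08556394 -1.60917308] [-0.0166613   0.01596874 -0.03562392]
```

View pics/w14.png

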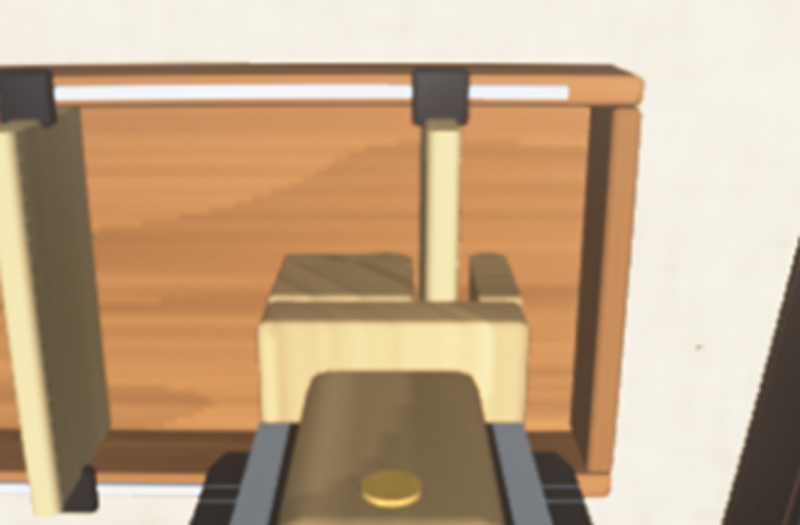

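```bash
python3 -m jog '[[[0,0,-0.3],[0,0,0],25],[[0,0,-0.6],[0,0,0],25],[[0,0,-0.75],[0,0,0],25],[[0,0,-0.9],[0,0,0],25],[[0,0,-0.9],[0,0,0],25]]'
python3 -m jog '[[[0,0,-0.2],[0,0,0],25],[[0,0,-0.4],[0,0,0],25],[[0,0,-0.6],[0,0,0],25],[[0,0,-0.7],[0,0,0],25],[[0,0,-0.7],[0,0,0],25]]'
```

```text
time_s: 19.9
tool_pos: [0.5655, 0.0608, 0.1066]
ee_rot: [3.141, 0.002, -0.003]
wrist_force: [0.4, 0.6, -2.3]
opening: 0.029
time_s: 20.4
tool_pos: [0.5656, 0.0607, 0.0894]
ee_rot: [3.141, 0.002, -0.002]
wrist_force: [-0.4, -0.8, -1.9]
opening: 0.0293
```

```bash
python3 -m jog '[[[0,0.1,0],[0,0,0],25],[[0,0.2,0],[0,0,0],25],[[0,0.4,0],[0,0,0],25],[[0,0.65,0],[0,0,0],25],[[0,0.9,0],[0,0,0],25],[[0,1.15,0],[0,0,0],25],[[0,1.4,0],[0,0,0],25],[[0,1.6,0],[0,0,0],25],[[0,1.7,0],[0,0,0],25],[[0,1.7,0],[0,0,0],25]]'
```

```text
time_s: 21.4
tool_pos: [0.5661, 0.1021, 0.09]
ee_rot: [3.139, 0.001, -0.0]
wrist_force: [-0.4, -4.9, -0.7]
opening: 0.0294
```

```bash
python3 -m jog '[[[0,0.1,0],[0,0,0],25],[[0,0.25,0],[0,0,0],25],[[0,0.4,0],[0,0,0],25],[[0,0.55,0],[0,0,0],25],[[0,0.65,0],[0,0,0],25],[[0,0.7,0],[0,0,0],25],[[0,0.7,0],[0,0,0],25]]'
python3 - <<'E'
from h import *
s=status.state();f=grab_frame("wrist");print(s["time_s"],s["tool_pos"],s["ee_rot"],s["wrist_force"],s["moment"])
crop(f["color"],160,130,480,340,2.5,"w15.png");np.save("w15.npy",np.r_[s["tool_pos"],s["ee_rot"]])
E
```

```text
time_s: 22.1
tool_pos: [0.5661, 0.1206, 0.0901]
ee_rot: [3.141, 0.002, -0.0]
wrist_force: [-0.8, -4.9, -1.3]
opening: 0.029
22.1 [0.56610499 0.12056872 0.09008695] [ 3.14115338e+00  1.56148081e-03 -4.39894908e-05] [-0.79648742 -4.91270666 -1.28903755] [-1.21349792  0.05412117  0.14302747]
```

View pics/w15.png

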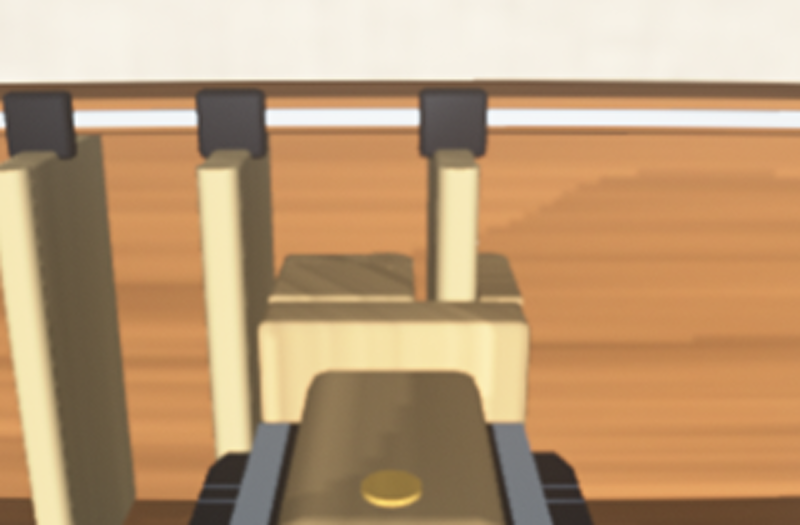

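Remaining about 5.3 mm.

```bash
python3 -m jog '[[[0,0.04,0],[0,0,0],25],[[0,0.08,0],[0,0,0],25],[[0,0.12,0],[0,0,0],25],[[0,0.15,0],[0,0,0],25],[[0,0.15,0],[0,0,0],25]]'|sed -n 1,2p; python3 -c "
from h import *
s=status.state();print(s['tool_pos'],s['wrist_force'],s['moment'])"
python3 -m jog '[[[0,0.02,0],[0,0,0],25],[[0,0.03,0],[0,0,0],25]]'|sed -n 2p; python3 -c "
from h import *
s=status.state();print(s['tool_pos'],s['wrist_force'],s['moment'])"
python3 -m jog '[[[0,0.02,0],[0,0,0],25],[[0,0.02,0],[0,0,0],25]]'|sed -n 2p; python3 -c "
from h import *
s=status.state();print(s['tool_pos'],s['wrist_force'],s['moment'])"
```

```text
time_s: 22.65
tool_pos: [0.5661, 0.1244, 0.0901]
[0.56607728 0.12444173 0.0900569 ] [ 0.89941317 -4.7727045   0.26779164] [-1.24619151  0.0185537   0.02443144]
tool_pos: [0.5661, 0.1251, 0.09]
[0.5660891  0.12512637 0.09004647] [-1.03370591 -5.12055159 -1.30323322] [-1.29863433  0.0362675   0.08138345]
tool_pos: [0.5661, 0.1258, 0.0901]
[0.56605694 0.12579688 0.09006258] [ 0.4296322  -4.81742046  0.29106562] [-1.30699551  0.02918256  0.06637171]
```

```bash
python3 -m jog '[[[0,0.02,0],[0,0,0],25],[[0,0.02,0],[0,0,0],25]]'|sed -n 2p; python3 -c "
from h import *
s=status.state();print(s['tool_pos'],s['wrist_force'],s['moment'])"
python3 -m jog '[[[0,0.02,0],[0,0,0],25],[[0,0.04,0],[0,0,0],25],[[0,0.04,0],[0,0,0],25]]'|sed -n 2p; python3 -c "
from h import *
s=status.state();print(s['tool_pos'],s['wrist_force'],s['moment'])"
```

```text
tool_pos: [0.5661, 0.1258, 0.09]
[0.56607122 0.12583239 0.09004307] [-0.52832449 -6.04171051 -0.54359002] [-1.42811648  0.07583163  0.12980602]
tool_pos: [0.5661, 0.1259, 0.09]
[0.5661105  0.12593615 0.09003324] [ 0.29029607 -6.63373373  0.61078771] [-1.65968719  0.06267369  0.11471379]
```

```bash
python3 -m jog '[[[0,0.02,0],[0,0,0],25],[[0,0.04,0],[0,0,0],25],[[0,0.04,0],[0,0,0],25]]'|sed -n 2p; python3 -c "
from h import *
s=status.state();print(s['tool_pos'],s['wrist_force'],s['moment'])"
python3 -m jog '[[[0,0.02,0],[0,0,0],25],[[0,0.03,0],[0,0,0],25],[[0,0.03,0],[0,0,0],25]]'|sed -n 2p; python3 -c "
from h import *
s=status.state();print(s['tool_pos'],s['wrist_force'],s['moment'])"
```

```text
tool_pos: [0.5661, 0.126, 0.09]
[0.56612255 0.12599866 0.08999558] [-0.11454618 -6.49626872  1.25489249] [-1.94737766  0.09283396  0.11243197]
tool_pos: [0.5661, 0.126, 0.09]
[0.56613399 0.12603306 0.08995445] [ 0.23840019 -7.51593806  0.5678889 ] [-2.21174965  0.12846796  0.10193911]
```

```bash
python3 -m jog '[[[0,0,0],[0,0,0],25],[[0,0,0],[0,0,0],25],[[0,0,0],[0,0,0],25],[[0,0,0],[0,0,0],25],[[0,0,0],[0,0,0],25]]'
python3 - <<'E'
from h import *
f=grab_frame("wrist");s=status.state();print(s["time_s"],s["tool_pos"],s["ee_rot"],s["wrist_force"],s["moment"])
crop(f["color"],160,130,480,340,2.5,"w16.png")
E
python3 -m jog '[[[0,-0.06,0],[0,0,0],25],[[0,-0.12,0],[0,0,0],25],[[0,-0.18,0],[0,0,0],25],[[0,-0.24,0],[0,0,0],25],[[0,-0.28,0],[0,0,0],25],[[0,-0.28,0],[0,0,0],25]]'
python3 -c "
from h import *
s=status.state();print(s['tool_pos'],s['wrist_force'],s['moment'])"
```

```text
time_s: 24.65
tool_pos: [0.5661, 0.126, 0.09]
ee_rot: [3.137, -0.0, -0.001]
wrist_force: [-0.6, -8.2, 0.1]
opening: 0.0294
24.7 [0.56612857 0.12604508 0.08997532] [ 3.13712454e+00 -3.60965004e-04 -1.13614058e-03] [ 0.13858123 -7.97310268  0.8940943 ] [-2.14902524  0.14918722  0.1246128 ]
time_s: 25.3
tool_pos: [0.566, 0.1241, 0.0903]
ee_rot: [-3.139, -0.004, -0.001]
wrist_force: [-0.5, 0.4, -1.5]
opening: 0.0292
[0.56600738 0.12407189 0.09032569] [-0.45284247  0.37707347 -1.45767197] [0.05369639 0.01517469 0.03642652]
```

View pics/w16.png

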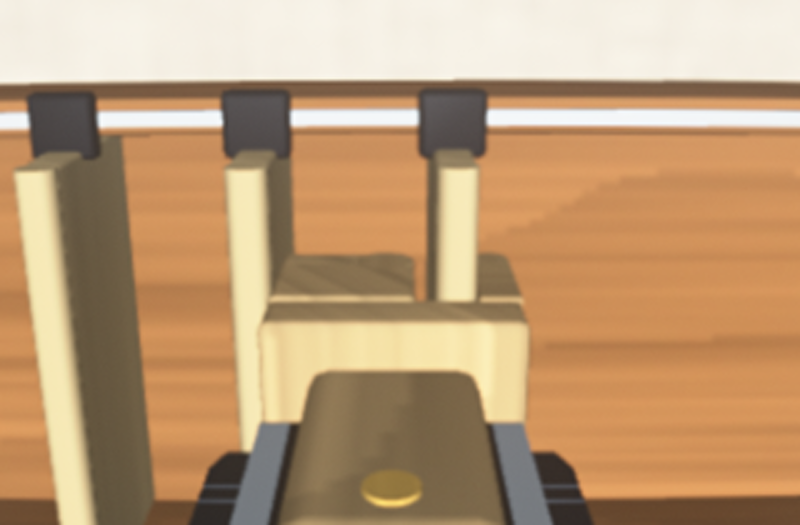

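```bash
python3 -m jog '[[[0,0,0.2],[0,0,0],25],[[0,0,0.5],[0,0,0],25],[[0,0,0.9],[0,0,0],25],[[0,0,1.4],[0,0,0],25],[[0,0,2.0],[0,0,0],25],[[-0.6,0.4,2.6],[0,0,0],25],[[-1.6,1.1,3.0],[0,0,0],25],[[-2.4,1.6,3.0],[0,0,0],25],[[-2.4,1.6,3.0],[0,0,0],25],[[-2.4,1.6,3.0],[0,0,0],25]]'
python3 - <<'E'
from h import *
s=status.state();f=grab_frame("wrist");print(s["time_s"],s["tool_pos"],s["ee_rot"],s["wrist_force"],s["moment"])
cv2.imwrite("pics/w17f.png",f["color"][:,:,::-1])
crop(f["color"],100,20,500,300,2,"w17.png");np.save("w17.npy",np.r_[s["tool_pos"],s["ee_rot"]])
E
```

```text
time_s: 26.3
tool_pos: [0.5064, 0.1624, 0.1663]
ee_rot: [3.141, 0.004, 0.004]
wrist_force: [0.0, -1.5, -0.8]
opening: 0.0291
26.3 [0.50644173 0.16241047 0.16628514] [3.1412777  0.00378693 0.0037066 ] [ 0.01890885 -1.50819516 -0.84708216] [ 0.00803251 -0.0236808   0.01315127]
```

View pics/w17.png

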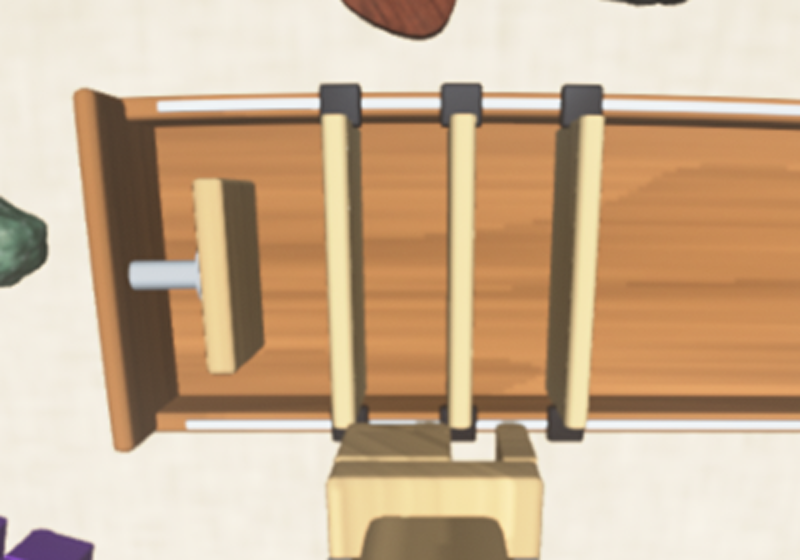

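Run:
```python
from h import *
np.set_printoptions(precision=4,suppress=True)
f=grab_frame("wrist");w=np.load("w17.npy");c=cam(f,dict(tool_pos=w[:3],ee_rot=w[3:]))
A=lambda L:[((x+.5)/2-.5+100,(y+.5)/2-.5+20) for x,y in L]
r={}
for n,L,z in [("pad",[(222,182),(235,372)],.058),("P1",[(335,115),(344,428)],.06),("P2",[(463,115),(460,428)],.06),("P3",[(592,118),(577,428)],.06)]:
    q=onz(c,A(L),z);r[n]=q[:,1].mean();print(n,q[:,:2].ravel())
print("pad-P1 mid (36):",r["pad"]-r["P1"],"P1-P2 (40):",r["P1"]-r["P2"],"P2-P3:",r["P2"]-r["P3"])
```

```text
pad [0.593  0.2296 0.5315 0.2298]
P1 [0.6125 0.1929 0.5123 0.1932]
P2 [0.6124 0.1538 0.5124 0.1535]
P3 [0.6119 0.1141 0.5124 0.1134]
pad-P1 mid (36): 0.03665156989611423 P1-P2 (40): 0.03940315431866026 P2-P3: 0.039869810887932594
```

```bash
python3 -m jog '[[[-0.8,0.5,0],[0,0,0],25],[[-1.8,1.2,0],[0,0,0],25],[[-2.7,1.8,-0.4],[0,0,0],25],[[-3.0,2.1,-1.2],[0,0,0],25],[[-3.0,2.1,-2.2],[0,0,0],25],[[-3.0,2.1,-3.0],[0,0,0],25],[[-3.0,2.1,-3.6],[0,0,0],25],[[-3.0,2.1,-3.9],[0,0,0],25],[[-3.0,2.1,-3.9],[0,0,0],25]]'
python3 - <<'E'
from h import *
s=status.state();f=grab_frame("wrist");g=grab_frame("side");print(s["time_s"],s["tool_pos"],s["ee_rot"],s["wrist_force"],s["moment"])
cv2.imwrite("pics/w18.png",f["color"][:,:,::-1]);crop(g["color"],180,200,420,360,3.3,"s18.png")
E
```

```text
time_s: 27.3
tool_pos: [0.4311, 0.2137, 0.0666]
ee_rot: [3.141, -0.0, -0.003]
wrist_force: [-0.3, -0.4, -1.3]
opening: 0.0294
27.3 [0.43107338 0.21368462 0.06661121] [ 3.14074691e+00 -4.27963165e-04 -3.26424577e-03] [-0.327517   -0.37538785 -1.25231798] [ 0.02888915 -0.00665597 -0.01283992]
```

View pics/w18.png

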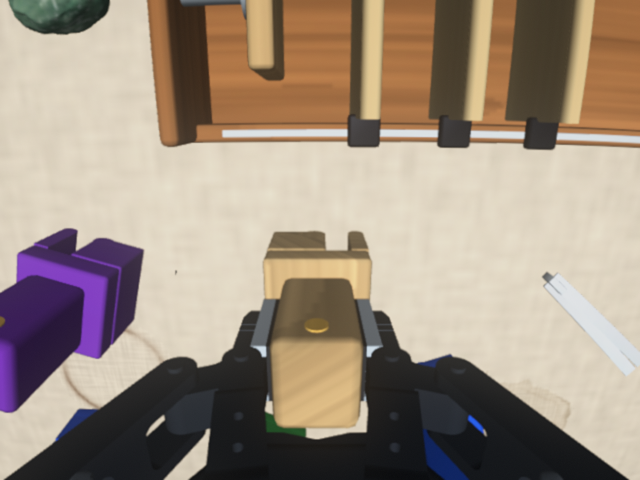

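View pics/s18.png

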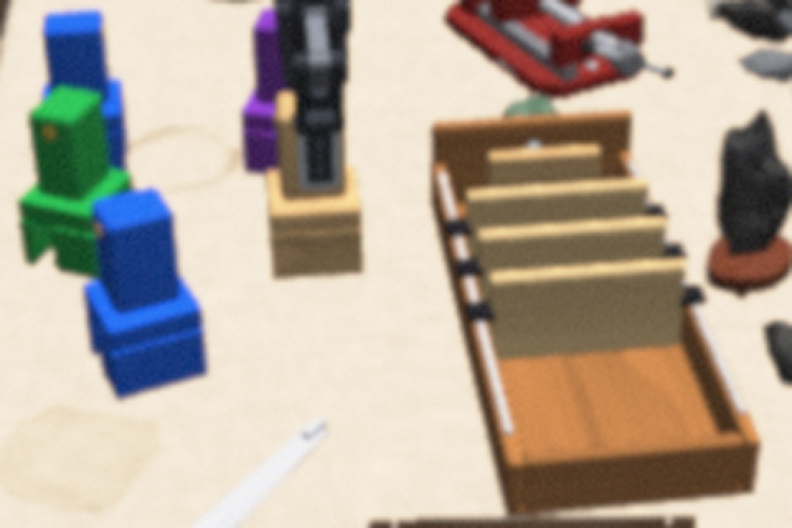

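```bash
python3 -m jog '[[[0,0,-0.15],[0,0,0],25],[[0,0,-0.3],[0,0,0],25],[[0,0,-0.38],[0,0,0],25],[[0,0,-0.38],[0,0,0],25],[[0,0,-0.38],[0,0,0],25]]'
```

```text
time_s: 27.9
tool_pos: [0.4311, 0.2146, 0.0581]
ee_rot: [3.142, 0.002, 0.0]
wrist_force: [-0.6, 0.7, -0.9]
opening: 0.0292
```

```bash
python3 -m jog '[[[0,0,-0.04],[0,0,0],25],[[0,0,-0.08],[0,0,0],25],[[0,0,-0.08],[0,0,0],25]]'
python3 -m jog '[[[0,0,-0.03],[0,0,0],25],[[0,0,-0.03],[0,0,0],25]]'
```

```text
time_s: 28.2
tool_pos: [0.4311, 0.2146, 0.056]
ee_rot: [-3.142, -0.002, -0.0]
wrist_force: [0.1, -0.0, -1.6]
opening: 0.0294
time_s: 28.4
tool_pos: [0.4311, 0.2146, 0.0559]
ee_rot: [3.141, 0.002, 0.0]
wrist_force: [-1.8, -0.9, 4.9]
opening: 0.0291
```

Standing on the table (Fz +4.9 N). Now release and rise.

```bash
python3 -m jog '[[[0,0,0.02],[0,0,0],32],[[0,0,0.02],[0,0,0],40],[[0,0,0.02],[0,0,0],55],[[0,0,0.02],[0,0,0],55],[[0,0,0.3],[0,0,0],55],[[0,0,1.0],[0,0,0],55],[[0,0,2.0],[0,0,0],55],[[0,0,3.5],[0,0,0],55],[[0,0,5.0],[0,0,0],55],[[0,0,5.0],[0,0,0],55]]'
python3 -m jog '[[[0,0,0.5],[0,0,0],55],[[0,0,0.5],[0,0,0],55],[[0,0,0.5],[0,0,0],55]]'
python3 - <<'E'
from h import *
s=status.state();f=grab_frame("wrist");g=grab_frame("side");print(s["time_s"],s["tool_pos"],s["wrist_force"])
np.save("w19.npy",np.r_[s["tool_pos"],s["ee_rot"]])
cv2.imwrite("pics/w19.png",f["color"][:,:,::-1]);crop(g["color"],180,200,420,360,3.3,"s19.png")
E
```

```text
time_s: 29.4
tool_pos: [0.4344, 0.2172, 0.1861]
ee_rot: [-3.137, -0.002, -0.017]
wrist_force: [0.5, 1.4, 0.2]
opening: 0.0552
time_s: 29.7
tool_pos: [0.4306, 0.2142, 0.1922]
ee_rot: [3.141, 0.002, -0.002]
wrist_force: [-0.1, -0.0, 0.2]
opening: 0.0553
29.7 [0.43064848 0.21424033 0.19218234] [-0.14292558 -0.04983124  0.16033126]
```

View pics/w19.png

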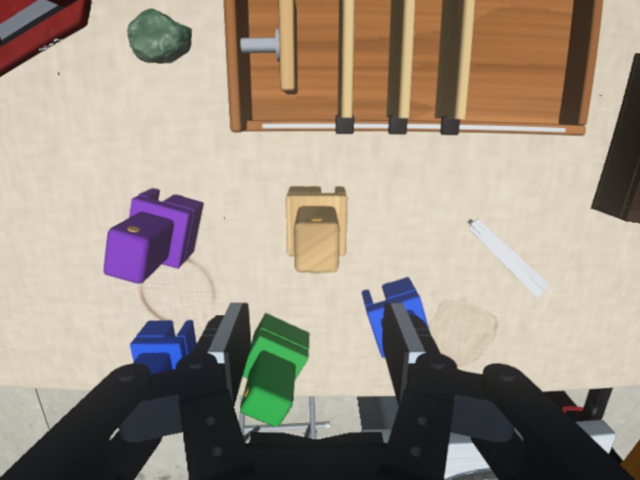

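View pics/s19.png

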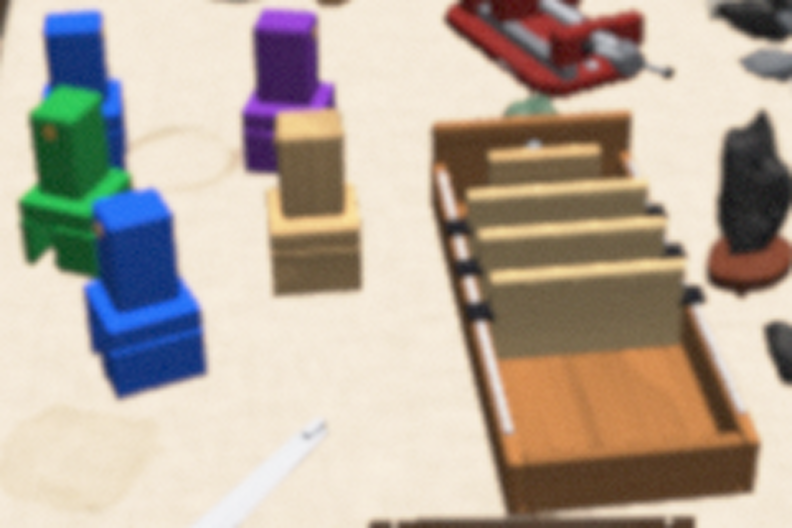

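The gauge stands upright on the table and is clear of the gripper. One last gap check from over the tray, since there is time left.

```bash
python3 -m jog '[[[0.8,-0.2,0.2],[0,0,0],55],[[1.8,-0.5,0.2],[0,0,0],55],[[2.6,-0.8,0.2],[0,0,0],55],[[2.8,-0.9,0.2],[0,0,0],55],[[2.8,-0.9,0.2],[0,0,0],55],[[2.8,-0.9,0.2],[0,0,0],55]]'
python3 -m jog '[[[0,0,0],[0,0,0],55],[[0,0,0],[0,0,0],55]]'
python3 - <<'E'
from h import *
s=status.state();f=grab_frame("wrist");print(s["time_s"],s["tool_pos"],s["wrist_force"])
np.save("w20.npy",np.r_[s["tool_pos"],s["ee_rot"]])
cv2.imwrite("pics/w20f.png",f["color"][:,:,::-1]);crop(f["color"],190,90,450,290,3,"w20.png")
E
```

```text
time_s: 30.4
tool_pos: [0.4996, 0.1929, 0.1973]
ee_rot: [-3.141, -0.004, 0.003]
wrist_force: [0.0, -0.5, 0.2]
opening: 0.0552
time_s: 30.6
tool_pos: [0.5002, 0.1928, 0.198]
ee_rot: [3.142, 0.004, -0.0]
wrist_force: [-0.3, -0.2, 0.1]
opening: 0.0547
30.6 [0.50016102 0.19279362 0.19797282] [-0.32750122 -0.22102225  0.0985443 ]
```

View pics/w20.png

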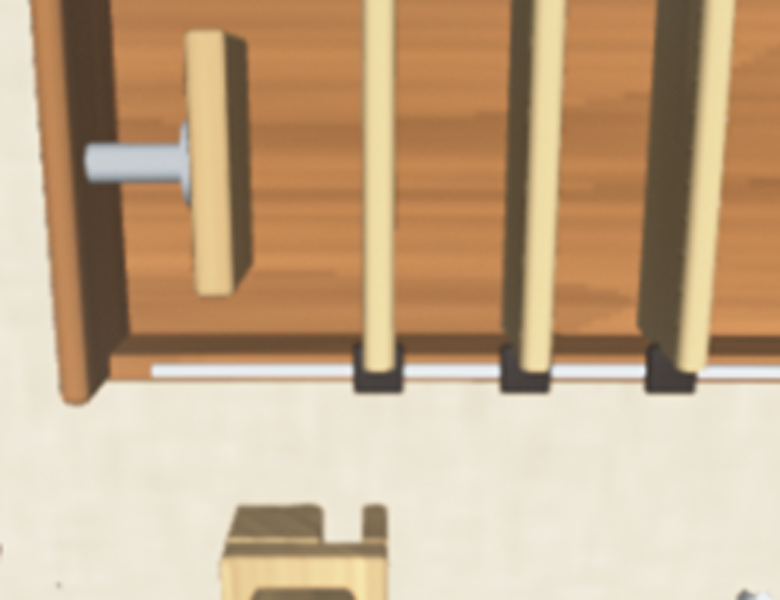

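Run:
```python
from h import *
f=grab_frame("wrist");w=np.load("w20.npy");c=cam(f,dict(tool_pos=w[:3],ee_rot=w[3:]))
A=lambda x,y:[((x+.5)/3-.5+190,(y+.5)/3-.5+90)]
y=[onz(c,A(x,160),z)[0][1] for x,z in[(230,.058),(379,.06),(544.5,.06),(709,.06)]]
print(y,-np.diff(y))
```

```text
[np.float64(0.22939512707639834), np.float64(0.19344096668019461), np.float64(0.1537761306182182), np.float64(0.11395925417308063)] [0.03595416 0.03966484 0.03981688]
```

Spacing is 36.0 / 39.7 / 39.8 mm against 36 / 40 / 40 nominal. Handing in.

```bash
python3 -c "
from station import robot,status
print(robot.hand_in()); print(status.state()['time_s'])"
```

```text
the job is handed in; nothing more can be done
None
the job is handed in; nothing more can be done
```

The three partitions are set to equal compartments, and the gauge stands upright on the table in front of the tray, released. The job was handed in at about 31 s of the 72 s allowed; `hand_in()` reported no verdict.

- **Setting:** I hooked each partition with the gauge's lip and drew it towards the end stop until the block touched. I pressed to about 8 N in total, roughly 3 N of it on the stop or the partition set before, and held each for over 0.4 s.
- **Last check:** from the wrist camera, the stop face to partition 1's middle is 36.0 mm (36 wanted), 1 to 2 is 39.7 mm (40) and 2 to 3 is 39.8 mm (40).
- **Earlier view that disagreed:** a more oblique picture gave 36.7, 39.4 and 39.9 mm. That is still inside the 1.5 mm tolerance and within the camera's accuracy.
- **End stop:** its face read y ≈ 0.229–0.230 m before and after, so no slip showed.
- **Stones:** the arm stayed clear of them and they looked unmoved in the pictures; I did not measure their positions.

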